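# Stack the magnifier: spacer, lens, retaining ring

## Task

On the cobbler's bench, rebuild the bench magnifier in its four-post cage, from the bottom up: first the blue plastic spacer ring, then the green glass lens with its domed side up as it lies, and last the brass retaining ring on top. Each part must be let go and sit flat on the one below before the next goes in; lower the glass lens into place, do not drop it, and leave the stack standing straight between the posts.

Things in the scene. Friction and masses are not known exactly. Their poses are not given: they have to be found in the camera images.
- cage_floor (a point): Centre of the seat (58 mm aluminium disc, top 14 mm above the bench) of a fixed four-post cage on a 100 mm round dark steel base. z up. Steel posts 6 mm thick, tops 41 mm above the seat, at x, y = +-23.3 mm in this frame: 40 mm gaps on four sides; fingers pass through opposite gaps, along this frame's x or y. A 50 mm part has 5 mm play to each post. Its yaw varies.
- spacer_mid (a point): Centre of the spacer: loose blue plastic ring, outside diameter 50 mm, hole 36 mm, 22 mm tall, about 40 g; the point is on its axis, half-way up (11 mm). z is its axis, up. It lies flat on the bench at the start.
- lens_mid (a point): Centre of the lens blank: loose green glass disc, diameter 50 mm, rim 16 mm tall, flat underneath, with a low dome rising a further 2.5 mm in the middle of the top; about 80 g. The point is on its axis, 8 mm above its flat underside. z is its axis, up (domed side). It lies flat, dome up, at the start; grip it by the rim.
- retainer_mid (a point): Centre of the retaining ring: loose brass ring, outside diameter 50 mm, hole 36 mm, 16 mm tall, about 90 g; the point is on its axis, half-way up (8 mm). z is its axis, up. It lies flat on the bench at the start. On the lens its underside lies about 1 mm above the lens's rim edge.

How it is judged (in metres and radians):
On the way, in this order (a step that is already met when the one before it is completed fails the run):
1. the spacer stands alone in the cage, flat on its seat, let go (horizontal distance between spacer_mid and cage_floor below 0.012 m and z of spacer_mid in the frame of cage_floor between 0.007 and 0.015 m and angle between spacer_mid's own z axis and vertical below 0.17 rad and contact force between the fingers and spacer below 0.1 N and linear speed of spacer below 0.03 m/s and horizontal distance between each of lens_mid, retainer_mid and cage_floor above 0.04 m), for 0.2 s.
2. the lens lies on the spacer, let go, with the retaining ring not yet in (horizontal distance between each of spacer_mid, lens_mid and cage_floor below 0.012 m and z of spacer_mid in the frame of cage_floor between 0.007 and 0.015 m and angle between each of spacer_mid, lens_mid's own z axis and vertical below 0.17 rad and contact force between the fingers and spacer below 0.1 N and linear speed of each of spacer, lens below 0.03 m/s and z of lens_mid in the frame of cage_floor between 0.026 and 0.034 m and contact force between the fingers and lens below 0.1 N and horizontal distance between retainer_mid and cage_floor above 0.04 m), for 0.2 s.
At the end, for the whole second after the job is handed in: All three parts are in the cage, spacer on the seat, lens (dome up) on the spacer, retaining ring on the lens, each within 12 mm of the cage's axis, within 4 mm of its stacked height (centres about 11, 30 and 46 mm above the seat), level within 10 degrees, let go and at rest (horizontal distance between each of spacer_mid, lens_mid, retainer_mid and cage_floor below 0.012 m and z of spacer_mid in the frame of cage_floor between 0.007 and 0.015 m and angle between each of spacer_mid, lens_mid, retainer_mid's own z axis and vertical below 0.17 rad and contact force between the fingers and spacer below 0.1 N and linear speed of each of spacer, lens, retainer below 0.03 m/s and z of lens_mid in the frame of cage_floor between 0.026 and 0.034 m and contact force between the fingers and lens below 0.1 N and z of retainer_mid in the frame of cage_floor between 0.042 and 0.05 m and contact force between the fingers and retainer below 0.1 N); the robot touches nothing.
It fails at once if the lens is dropped (falls free faster than 0.6 m/s, about 18 mm) (contact force between anything else and lens below 0.05 N and linear speed of lens above 0.6 m/s).
It also fails if it takes over 72 s, if anything falls off the work surface, if the arm or the gripper's body presses on something with over 40 N, if the wrist force passes 120 N, or if a joint passes its speed limit or range.

## Robot

A 6-joint arm with a two-finger parallel gripper is mounted at the origin on the work surface. World frame = base frame: x ahead of the robot, y to its left, z up, the work surface at z = 0. Lengths are in mm, angles in rad, forces in N, time in s.
With the tool pointing down it reaches from about 350 to 775 mm from the base axis. Payload 7.3 kg.
Tool frame: the origin (TCP) lies at the very end of the fingers, on their centre line; the grasp point (between the pads) lies 19 mm behind it; x points along the fingers, z is the direction in which the jaws open and shut, and the axes are right-handed (so a half turn about x gives the same grasp; the last joint's range is limited). The gripper opens to 92 mm and grips with 3 to 60 N. Pads are 19 mm wide; open, the fingers measure 130 mm over their backs; the gripper's body (75 mm by 190 mm) begins 47 mm behind the grasp point.
Start: joints at [1.034, 0.342, 1.524, -0, 1.275, -0.146], TCP at [199.975, 485.443, 226.741] pointing down, gripper open.
Joint ranges: [-2.53, 2.53], [-0.77, 2.02], [0.04, 2.7], [-1, 4.14], [0.28, 2.66], [-3.11, 3.11]. Speed limits (rad/s): [2.57, 2.57, 3.14, 3.14, 3.14, 3.14].

## Interface

Orientations are given as [roll, pitch, yaw] about the fixed x, y, z axes, in that order (R = Rz(yaw) Ry(pitch) Rx(roll)).
In Python, from plant import * gives the robot as it stands.
- The arm moves only by the shell command python3 -m creep 'ROWS'. ROWS is JSON, a list of rows, each an object of numbers: "tx", "ty", "tz": the shift along the tool's x, y, z in cm; "wx", "wy", "wz": the turn, a rotation vector about the tool's x, y, z in rad; "gripper": the closure, from -1 (fully open) to 1 (shut). A call has 1 to 8 rows; each row is the pose to reach, as a shift and turn from the pose commanded when the call began, along the tool's axes at that moment; what a row does not reach only later rows make up. A row lasts 1/12 s, in which the tool goes at most 41.7 mm and 7.16 degrees, less where a joint would pass 70% of its speed; a pose out of reach is approached as far as the arm can. A call with a gripper value outside its range is refused whole. The fingers move at their own pace and stop on an object; the grip force is fixed at half the most. Time passes only in rows, so rows that repeat a pose let the fingers close. It gives the time, the measured TCP pose, the force and the opening at its end, in the units of the state.
- get_obs(): the state, without advancing time (a new reading comes with each control period).
- capture(name): name is "scene" or "top" or "wrist"; returns a dict with "frame" (420x560x3 uint8, red, green, blue), "z_map" (420x560 float32, mm along the optical axis (not along the pixel's ray), 0 where there is no reading), "vertical_fov" (degrees; the focal length in pixels is half the picture's height over the tangent of half this angle, whatever the lens; pixels are square), "cx", "cy" (the principal point, pixels), "xyz" and "rotation" of the camera in the world. Camera axes: x right, y down, z forward; pixel columns grow to the right and rows downward; lengths in mm; the calibration is good to about 2 mm. A picture is of the moment at which its call begins.
- close_job(): hands the job in, once; it reports no verdict.
The state is a dict: "time": time; "joint_positions": joint angles; "dq": joint speeds; "tau": joint torques, N m; "tool_pos": TCP position; "tcp_rot": TCP orientation; "contact_force": force on the tool from outside, world axes, zero at the start; "moment": the same for the moment, N m; "grip_width": finger opening in mm.
Only numpy, scipy, OpenCV 4.12 (cv2) and the standard library are available. Lean on these libraries where they do the work, as an engineer would, in place of code of your own. Each camera call takes 0.05 s, during which the arm holds its last target.

## Working session

There is one attempt and no reset: what is moved stays moved. The work goes in short steps, Python scripts to look and compute and a shell command to move; the robot and the scene stay as the last step left them, time stands still between calls to the robot, and variables do not carry over. Pictures are saved under pics/ and viewed, and the job is handed in when it is done.

```bash
ls; mkdir -p pics
python3 - <<'E'
from plant import *
import cv2
o=get_obs();print(o)
for n in ("scene","top","wrist"):
    c=capture(n);cv2.imwrite(f"pics/{n}0.png",c["frame"][:,:,::-1])
    print(n,c["vertical_fov"],c["cx"],c["cy"],c["xyz"],c["rotation"])
E
```

```text
pics
{'time': 0.0, 'joint_positions': array([ 1.03399517e+00,  3.42700857e-01,  1.52501847e+00, -1.02968340e-05,
        1.27540880e+00, -1.46014425e-01]), 'dq': array([-0.00056279, -0.00024553, -0.00031841, -0.00131556, -0.00032877,
       -0.00037874]), 'tau': array([-2.00930222e-04, -4.31235301e+01, -2.44222283e+01,  7.18464120e-02,
        5.57242404e-02, -6.44187321e-05]), 'tool_pos': array([199.75728721, 485.06663353, 226.05581214]), 'tcp_rot': array([ 3.00199067,  1.56926082, -2.10118204]), 'contact_force': array([-0.277524  ,  0.18331886,  0.89910061]), 'moment': array([ 0.01904805,  0.00148876, -0.02978111]), 'grip_width': 91.86432470785407}
scene 47.20412688577109 284.6648670066961 210.30589347117282 [ 903.0725735 -471.2871048  669.4986691] [-2.39451804 -0.00894209  0.69352607]
top 52.65386865088068 280.42172761802243 214.6082870133536 [410.93883094 -18.50537376 732.96094039] [-2.96373559  0.01743259 -1.553919  ]
wrist 70.42718491834499 283.82525285797806 210.69424550476754 [134.37741946 512.16979901 385.00856874] [2.87552222e+00 1.06987442e-03 1.18027878e+00]
```

View pics/top0.png

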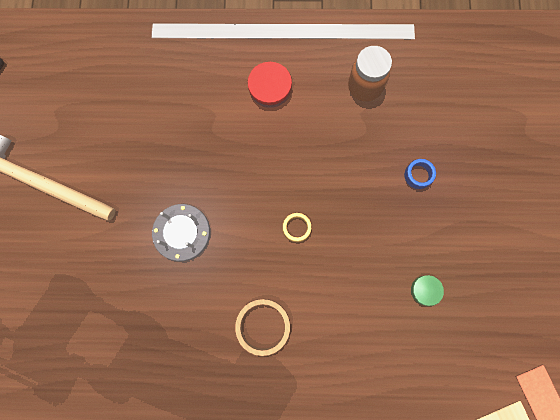

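View pics/scene0.png

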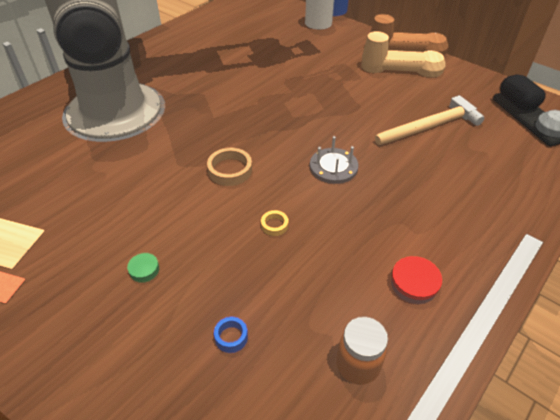

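View pics/wrist0.png

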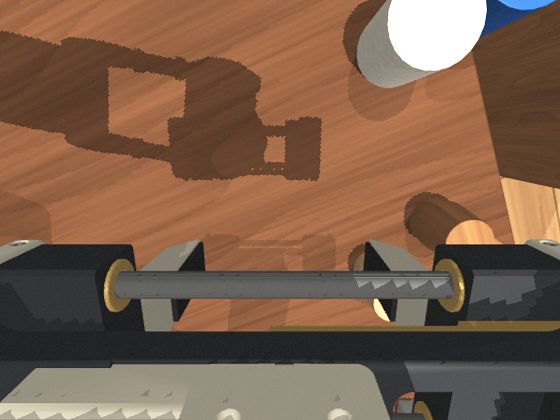

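The top view shows the spacer at (421,173), lens at (428,290), retainer at (297,227) and cage at (181,233). The tan hoop at (263,327) and the red cap at (270,82) are distractors. Next I'll measure these positions.

```bash
cat > h.py <<'E'
from plant import *
import numpy as np, cv2
from scipy.spatial.transform import Rotation as Ro
def cam(n):
    c=capture(n);c["R"]=Ro.from_euler("xyz",c["rotation"]).as_matrix();c["f"]=210/np.tan(np.radians(c["vertical_fov"]/2));return c
def ray(c,u,v): return c["R"]@np.array([(u-c["cx"])/c["f"],(v-c["cy"])/c["f"],1.])
def onz(c,u,v,z):
    d=ray(c,u,v);p=np.array(c["xyz"]);return p+d*(z-p[2])/d[2]
def proj(c,P):
    q=c["R"].T@(np.asarray(P,float)-c["xyz"]);return c["cx"]+c["f"]*q[0]/q[2],c["cy"]+c["f"]*q[1]/q[2]
def pt(c,u,v):
    z=c["z_map"][int(v),int(u)];return np.array(c["xyz"])+ray(c,u,v)*z
RNG={"blue":((105,120,60),(128,255,255)),"green":((50,80,40),(85,255,255)),"brass":((22,90,60),(32,255,255))}
def blobs(c,col,amin=60):
    h=cv2.cvtColor(c["frame"],cv2.COLOR_RGB2HSV);m=cv2.inRange(h,*RNG[col])
    cs,_=cv2.findContours(m,cv2.RETR_EXTERNAL,cv2.CHAIN_APPROX_NONE)
    return [k for k in cs if cv2.contourArea(k)>amin]
def fitdisc(c,k,ztop):
    # contour points -> plane z=ztop -> circle (hull)
    P=np.array([onz(c,u,v,ztop)[:2] for u,v in k[:,0,:]],np.float32)
    (x,y),r=cv2.minEnclosingCircle(P);return x,y,r
E
python3 - <<'E'
from h import *
for n in("top","scene"):
    c=cam(n)
    for col,zt in(("blue",22),("green",16),("brass",16)):
        for k in blobs(c,col):
            M=cv2.boundingRect(k);print(n,col,M,cv2.contourArea(k),np.round(fitdisc(c,k,zt),1),np.round(fitdisc(c,k,zt/2),1))
    if n=="top":
        cv2.imwrite("pics/cage1.png",cv2.resize(c["frame"][190:275,135:225,::-1],None,fx=6,fy=6,interpolation=cv2.INTER_CUBIC))
    else:
        cv2.imwrite("pics/cage2.png",cv2.resize(c["frame"][125:190,295:375,::-1],None,fx=7,fy=7,interpolation=cv2.INTER_CUBIC))
E
```

```text
top blue (406, 159, 30, 28) 585.5 [ 616.2 -244.2   25.3] [ 619.4 -247.7   25.7]
top green (419, 275, 25, 31) 411.5 [ 416.3 -250.4   24.7] [ 416.4 -253.    25. ]
scene blue (214, 317, 33, 35) 806.0 [ 621.6 -250.    28. ] [ 616.9 -246.2   28.4]
scene blue (334, 0, 13, 15) 136.0 [115.7 747.7  52.7] [102.3 768.4  53.6]
scene green (128, 253, 30, 29) 634.5 [ 422.2 -253.1   29.1] [ 416.3 -250.4   29.5]
scene brass (0, 238, 33, 24) 317.5 [ 217.3 -373.3   34.4] [ 208.9 -372.1   34.8]
scene brass (261, 211, 27, 20) 380.5 [521.7 -33.3  24. ] [517.  -27.9  24.3]
scene brass (379, 108, 84, 30) 98.5 [584.6 405.8 115.3] [580.7 416.5 116.7]
scene brass (387, 51, 45, 11) 252.5 [416.6 635.9  59. ] [410.7 649.5  59.7]
```

View pics/cage1.png

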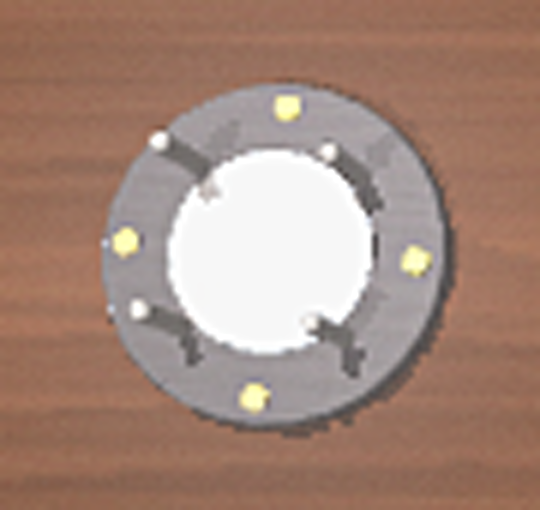

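View pics/cage2.png

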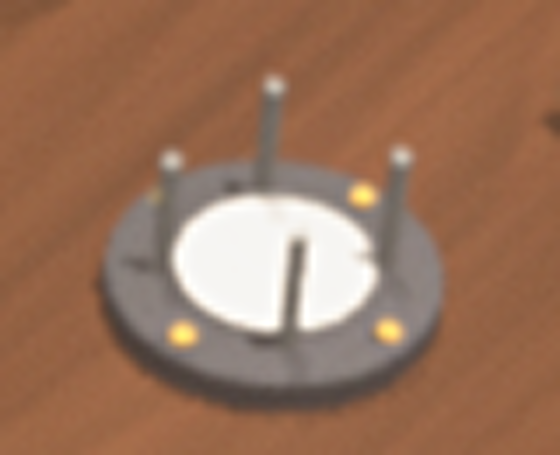

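Run:
```python
from h import *
c=cam("top");s=cam("scene")
T=np.array([onz(c,135+(u-2.5)/6,190+(v-2.5)/6,55)[:2] for u,v in((160,142),(329,153),(310,322),(139,310))])
print("top posts",T.round(1),T.mean(0).round(1))
S=np.array([onz(s,295+(u-3)/7,125+(v-3)/7,55)[:2] for u,v in((172,160),(274,85),(402,156),(298,243))])
print("scene posts",S.round(1),S.mean(0).round(1))
for P in(T,S):
    for i in range(4):
        d=P[(i+1)%4]-P[i];print(np.linalg.norm(d).round(1),np.degrees(np.arctan2(d[1],d[0])).round(1)%90)
for n,k in(("top",c),("scene",s)):
    h=cv2.cvtColor(k["frame"],cv2.COLOR_RGB2HSV);m=cv2.inRange(h,(0,0,215),(180,30,255))
    for q in cv2.findContours(m,cv2.RETR_EXTERNAL,cv2.CHAIN_APPROX_NONE)[0]:
        if cv2.contourArea(q)>300: print(n,"seat",cv2.boundingRect(q),np.round(fitdisc(k,q,14),1))
print(cv2.cvtColor(c["frame"],cv2.COLOR_RGB2HSV)[227,283:313:2].tolist())
m=np.zeros((420,560),bool);m[205:250,275:320]=1
for nm,(x0,x1,y0,y1),zt in(("blue",(400,445,150,195),22),("green",(405,450,268,312),16),("brass",(275,320,205,250),16)):
    vv,uu=np.mgrid[y0:y1,x0:x1];P=np.array([pt(c,u,v) for u,v in zip(uu.ravel(),vv.ravel())])
    hh=P[:,2];print(nm,np.percentile(hh,[5,50,95,99]).round(1))
    sel=P[(hh>zt*.7)&(hh<zt+6)]
    print(len(sel),cv2.minEnclosingCircle(sel[:,:2].astype(np.float32)),(sel.max(0)+sel.min(0))/2,sel[:,2].mean())
```

```text
top posts [[532.2 190. ]
 [529.8 143.6]
 [483.7 146.2]
 [486.2 192.6]] [508.  168.1]
scene posts [[487.  144.9]
 [489.3 191.2]
 [535.8 188.7]
 [535.  139. ]] [511.8 165.9]
46.4 87.0
46.2 86.80000000000001
46.4 86.9
46.0 86.8
46.3 87.2
46.6 86.9
49.7 89.1
48.4 83.0
top seat (163, 214, 34, 35) [511.3 168.3  31.8]
top seat (357, 46, 35, 31) [ 828.8 -170.6   31.3]
top seat (152, 24, 263, 15) [889.2  -1.  244.7]
scene seat (345, 318, 42, 38) [ 775.6 -119.4   31.5]
scene seat (408, 235, 134, 185) [899.8  23.5 209.5]
scene seat (320, 153, 29, 19) [510.  168.4  29.6]
[[30, 75, 255], [30, 73, 255], [7, 120, 113], [11, 130, 145], [11, 128, 146], [11, 130, 145], [10, 124, 146], [10, 126, 146], [11, 121, 146], [11, 129, 142], [12, 129, 144], [11, 128, 143], [20, 141, 147], [31, 69, 254], [14, 141, 134]]
blue [-2.4 -0.  21.7 23.2]
362 ((616.84716796875, -245.90457153320312), 25.154760360717773) [ 616.56023087 -245.56477261   20.05916062] 20.47628404883651
green [-1.6  1.3 18.7 20.6]
740 ((416.5120544433594, -250.31512451171875), 25.1904296875) [ 416.48793394 -250.34480312   16.62114341] 16.96558468053876
brass [-2.4 -0.1 16.1 17.7]
323 ((519.5675659179688, -32.1298713684082), 24.951091766357422) [519.18014842 -32.48292307  15.13681088] 15.300901409114875
```

```bash
cat >> h.py <<'E'
def tool():
    o=get_obs();return o,Ro.from_euler("xyz",o["tcp_rot"]).as_matrix()
def plan(xyz,jaw=None,ref=None):
    "shift (cm) and turn for TCP to xyz; jaw= world angle deg of jaw axis (mod 180), tool straight down"
    o,R=tool();p=np.array(o["tool_pos"]) 
    t=R.T@(np.asarray(xyz,float)-p)/10
    out={"t":t.round(2)}
    if jaw is not None:
        best=None
        for a in(jaw,jaw+180):
            z=np.array([np.cos(np.radians(a)),np.sin(np.radians(a)),0]);x=np.array([0,0,-1.]);y=np.cross(z,x)
            w=Ro.from_matrix(R.T@np.stack([x,y,z],1)).as_rotvec()
            if best is None or np.linalg.norm(w)<np.linalg.norm(best):best=w
        out["w"]=best.round(3)
    print(out,"at",p.round(1),"q6",o["joint_positions"][5].round(3),"t",round(o["time"],2))
E
python3 - <<'E'
from h import *
o,R=tool();print(R.round(4))
c=cam("wrist");print("cam axes in tool\n",(R.T@c["R"]).round(3),(R.T@(c["xyz"]-o["tool_pos"])).round(1))
for j in(-3.1,86.9): plan((616.5,-245.5,100),j)
E
```

```text
[[-1.000e-04 -9.246e-01  3.809e-01]
 [-3.000e-04  3.809e-01  9.246e-01]
 [-1.000e+00  0.000e+00 -3.000e-04]]
cam axes in tool
 [[-0.    -0.263  0.965]
 [ 0.    -0.965 -0.263]
 [ 1.     0.     0.   ]] [-1.589e+02  7.080e+01 -1.000e-01]
{'t': array([ 12.67, -66.36, -51.71]), 'w': array([ 1.234, -0.   ,  0.   ])} at [199.9 485.4 226.6] q6 -0.146 t 0.4
{'t': array([ 12.67, -66.36, -51.71]), 'w': array([-0.337, -0.   , -0.   ])} at [199.9 485.4 226.6] q6 -0.146 t 0.4
```

```bash
python3 -m creep '[{"ty":-3,"tz":-2,"wx":-0.1,"gripper":-1},{"ty":-6,"tz":-4.7,"wx":-0.2,"gripper":-1},{"ty":-9,"tz":-7,"wx":-0.3,"gripper":-1},{"ty":-12,"tz":-9.4,"wx":-0.337},{"ty":-15,"tz":-11.7,"wx":-0.337},{"ty":-18,"tz":-14,"wx":-0.337},{"ty":-21,"tz":-16.4,"wx":-0.337},{"ty":-24,"tz":-18.7,"wx":-0.337}]'
python3 - <<'E'
from h import *
plan((616.5,-245.5,120),86.9)
E
```

```text
{'t': array([ 10.67, -66.36, -51.71]), 'w': array([-0.337, -0.   , -0.   ])} at [199.9 485.4 226.6] q6 -0.146 t 0.4validation failed for argument at $[0]...
```

```bash
python3 -m creep '[{"tx":0,"ty":-3,"tz":-2.3,"wx":-0.1,"wy":0,"wz":0,"gripper":-1},{"tx":0,"ty":-6,"tz":-4.7,"wx":-0.2,"wy":0,"wz":0,"gripper":-1},{"tx":0,"ty":-9,"tz":-7,"wx":-0.3,"wy":0,"wz":0,"gripper":-1},{"tx":0,"ty":-12,"tz":-9.4,"wx":-0.337,"wy":0,"wz":0,"gripper":-1},{"tx":0,"ty":-15,"tz":-11.7,"wx":-0.337,"wy":0,"wz":0,"gripper":-1},{"tx":0,"ty":-18,"tz":-14,"wx":-0.337,"wy":0,"wz":0,"gripper":-1},{"tx":0,"ty":-21,"tz":-16.4,"wx":-0.337,"wy":0,"wz":0,"gripper":-1},{"tx":0,"ty":-24,"tz":-18.7,"wx":-0.337,"wy":0,"wz":0,"gripper":-1}]'
python3 - <<'E'
from h import *
plan((616.5,-245.5,120),86.9)
E
```

```text
time: 1.07
tool_pos: [351.1, 219.4, 227.0]
tcp_rot: [-1.056, 1.57, 0.461]
contact_force: [1.9, 0.4, 0.1]
grip_width: 91.8
{'t': array([ 10.7 , -28.98, -45.01]), 'w': array([0.001, 0.   , 0.001])} at [351.1 219.4 227. ] q6 -1.144 t 1.07
```

```bash
python3 -m creep '[{"tx":0,"ty":-2,"tz":-3.1,"wx":0,"wy":0,"wz":0,"gripper":-1},{"tx":0,"ty":-4,"tz":-6.2,"wx":0,"wy":0,"wz":0,"gripper":-1},{"tx":0,"ty":-6,"tz":-9.3,"wx":0,"wy":0,"wz":0,"gripper":-1},{"tx":0,"ty":-8,"tz":-12.4,"wx":0,"wy":0,"wz":0,"gripper":-1},{"tx":0,"ty":-10,"tz":-15.5,"wx":0,"wy":0,"wz":0,"gripper":-1},{"tx":0,"ty":-12,"tz":-18.6,"wx":0,"wy":0,"wz":0,"gripper":-1},{"tx":0,"ty":-14,"tz":-21.7,"wx":0,"wy":0,"wz":0,"gripper":-1},{"tx":0,"ty":-16,"tz":-24.8,"wx":0,"wy":0,"wz":0,"gripper":-1}]'
python3 - <<'E'
from h import *
plan((616.5,-245.5,120),86.9)
E
```

```text
time: 1.73
tool_pos: [497.7, -37.0, 226.8]
tcp_rot: [-1.196, 1.57, 0.321]
contact_force: [1.3, -0.3, 0.7]
grip_width: 91.9
{'t': array([ 10.69, -12.99, -20.18]), 'w': array([-0.,  0.,  0.])} at [497.7 -37.  226.8] q6 -1.745 t 1.73
```

```bash
python3 -m creep '[{"tx":0,"ty":-2,"tz":-3.1,"wx":0,"wy":0,"wz":0,"gripper":-1},{"tx":0,"ty":-4,"tz":-6.2,"wx":0,"wy":0,"wz":0,"gripper":-1},{"tx":1,"ty":-6,"tz":-9.3,"wx":0,"wy":0,"wz":0,"gripper":-1},{"tx":3,"ty":-8,"tz":-12.4,"wx":0,"wy":0,"wz":0,"gripper":-1},{"tx":5,"ty":-10,"tz":-15.5,"wx":0,"wy":0,"wz":0,"gripper":-1},{"tx":8,"ty":-12,"tz":-18.6,"wx":0,"wy":0,"wz":0,"gripper":-1},{"tx":10.7,"ty":-13,"tz":-20.2,"wx":0,"wy":0,"wz":0,"gripper":-1},{"tx":10.7,"ty":-13,"tz":-20.2,"wx":0,"wy":0,"wz":0,"gripper":-1}]'
cat >> h.py <<'E'
def snap(n,f):
    c=cam(n);cv2.imwrite("pics/"+f+".png",c["frame"][:,:,::-1]);return c
E
python3 - <<'E'
from h import *
plan((616.5,-245.5,4),86.9)
c=snap("wrist","w1")
for col,zt in(("blue",22),):
    for k in blobs(c,col): print(cv2.boundingRect(k),np.round(fitdisc(c,k,zt),1))
E
```

```text
time: 2.4
tool_pos: [613.9, -246.7, 110.8]
tcp_rot: [1.208, 1.56, 2.721]
contact_force: [-2.0, 1.4, -1.5]
grip_width: 92.0
{'t': array([10.67, -0.36,  0.09]), 'w': array([-0.003,  0.004, -0.01 ])} at [ 613.9 -246.7  110.8] q6 -2.011 t 2.4
(257, 189, 57, 57) [ 616.1 -245.4   26. ]
```

View pics/w1.png

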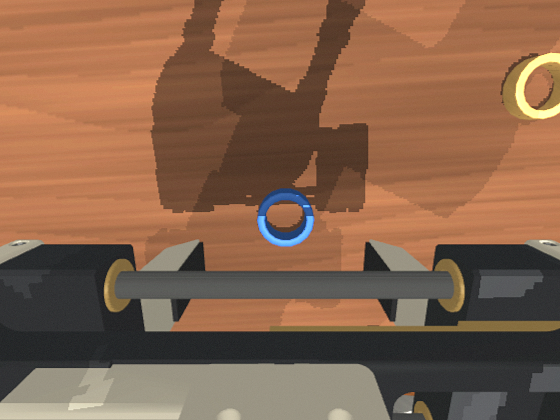

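The wrist view shows the spacer centred at about (285,217). Both views agree on about (616,-245).

```bash
python3 -m creep '[{"tx":3,"ty":0,"tz":0,"wx":0,"wy":0,"wz":0,"gripper":-1},{"tx":5,"ty":0,"tz":0,"wx":0,"wy":0,"wz":0,"gripper":-1},{"tx":6,"ty":0,"tz":0,"wx":0,"wy":0,"wz":0,"gripper":-1},{"tx":6,"ty":0,"tz":0,"wx":0,"wy":0,"wz":0,"gripper":-1},{"tx":6,"ty":0,"tz":0,"wx":0,"wy":0,"wz":0,"gripper":-1}]'
python3 - <<'E'
from h import *
plan((616.3,-245.4,4),86.9)
E
```

```text
time: 2.87
tool_pos: [616.6, -243.4, 61.2]
tcp_rot: [-1.885, 1.569, -0.368]
contact_force: [0.8, -0.3, 0.4]
grip_width: 91.8
{'t': array([ 5.72,  0.02, -0.2 ]), 'w': array([ 0.001, -0.   ,  0.001])} at [ 616.6 -243.4   61.2] q6 -2.009 t 2.87
```

```bash
python3 -m creep '[{"tx":2.5,"ty":0,"tz":-0.2,"wx":0,"wy":0,"wz":0,"gripper":-1},{"tx":4.5,"ty":0,"tz":-0.2,"wx":0,"wy":0,"wz":0,"gripper":-1},{"tx":5.5,"ty":0,"tz":-0.2,"wx":0,"wy":0,"wz":0,"gripper":-1},{"tx":5.6,"ty":0,"tz":-0.2,"wx":0,"wy":0,"wz":0,"gripper":-1},{"tx":5.6,"ty":0,"tz":-0.2,"wx":0,"wy":0,"wz":0,"gripper":0},{"tx":5.6,"ty":0,"tz":-0.2,"wx":0,"wy":0,"wz":0,"gripper":1},{"tx":5.6,"ty":0,"tz":-0.2,"wx":0,"wy":0,"wz":0,"gripper":1},{"tx":5.6,"ty":0,"tz":-0.2,"wx":0,"wy":0,"wz":0,"gripper":1}]';python3 -m creep '[{"tx":0,"ty":0,"tz":0,"wx":0,"wy":0,"wz":0,"gripper":1},{"tx":0,"ty":0,"tz":0,"wx":0,"wy":0,"wz":0,"gripper":1},{"tx":0,"ty":0,"tz":0,"wx":0,"wy":0,"wz":0,"gripper":1},{"tx":0,"ty":0,"tz":0,"wx":0,"wy":0,"wz":0,"gripper":1}]'
```

```text
time: 3.53
tool_pos: [616.7, -246.2, 5.1]
tcp_rot: [-1.963, 1.569, -0.446]
contact_force: [-0.3, -0.5, 0.2]
grip_width: 69.7
time: 3.87
tool_pos: [616.0, -245.8, 3.9]
tcp_rot: [-1.463, 1.571, 0.054]
contact_force: [0.0, 0.1, 1.9]
grip_width: 48.7
```

```bash
python3 -m creep '[{"tx":0,"ty":0,"tz":0,"wx":0,"wy":0,"wz":0,"gripper":1},{"tx":0,"ty":0,"tz":0,"wx":0,"wy":0,"wz":0,"gripper":1},{"tx":-0.5,"ty":0,"tz":0,"wx":0,"wy":0,"wz":0,"gripper":1},{"tx":-2,"ty":0,"tz":0,"wx":0,"wy":0,"wz":0,"gripper":1},{"tx":-4.5,"ty":0,"tz":0,"wx":0,"wy":0,"wz":0,"gripper":1},{"tx":-8,"ty":0,"tz":0,"wx":0,"wy":0,"wz":0,"gripper":1},{"tx":-11,"ty":0,"tz":0,"wx":0,"wy":0,"wz":0,"gripper":1},{"tx":-12,"ty":0,"tz":0,"wx":0,"wy":0,"wz":0,"gripper":1}]'
python3 - <<'E'
from h import *
plan((509.5,167.5,120),86.9)
snap("wrist","w2")
E
```

```text
time: 4.53
tool_pos: [617.9, -246.9, 129.2]
tcp_rot: [-2.012, 1.563, -0.495]
contact_force: [1.3, -0.4, 0.7]
grip_width: 48.6
{'t': array([ 0.69, 13.06, 40.8 ]), 'w': array([ 0.   , -0.003,  0.007])} at [ 617.9 -246.9  129.2] q6 -2.012 t 4.53
```

View pics/w2.png

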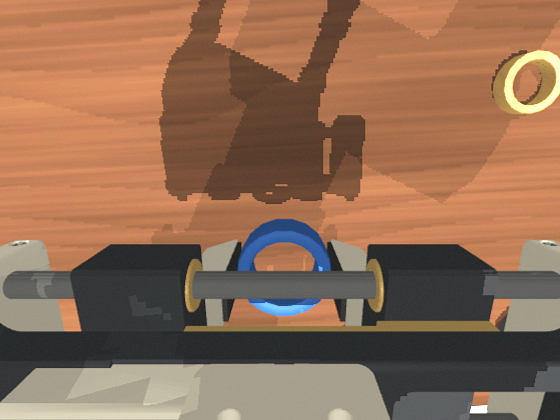

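The spacer is held, centred at about (285,268). I'll move near the cage and look at it again up close.

```bash
python3 -m creep '[{"tx":-1,"ty":1.2,"tz":2.5,"wx":0,"wy":0,"wz":0,"gripper":1},{"tx":-2,"ty":2.9,"tz":6.1,"wx":0,"wy":0,"wz":0,"gripper":1},{"tx":-2,"ty":4.6,"tz":9.8,"wx":0,"wy":0,"wz":0,"gripper":1},{"tx":-2,"ty":6.3,"tz":13.5,"wx":0,"wy":0,"wz":0,"gripper":1},{"tx":-2,"ty":8,"tz":17,"wx":0,"wy":0,"wz":0,"gripper":1},{"tx":-2,"ty":9.7,"tz":20.7,"wx":0,"wy":0,"wz":0,"gripper":1},{"tx":-2,"ty":11.4,"tz":24.3,"wx":0,"wy":0,"wz":0,"gripper":1},{"tx":-2,"ty":13.1,"tz":28,"wx":0,"wy":0,"wz":0,"gripper":1}]'
python3 -m creep '[{"tx":0,"ty":1.7,"tz":3.6,"wx":0,"wy":0,"wz":0,"gripper":1},{"tx":0,"ty":3.4,"tz":7.2,"wx":0,"wy":0,"wz":0,"gripper":1},{"tx":0,"ty":5,"tz":10.5,"wx":0,"wy":0,"wz":0,"gripper":1},{"tx":0,"ty":5.8,"tz":12.3,"wx":0,"wy":0,"wz":0,"gripper":1},{"tx":0,"ty":5.9,"tz":12.5,"wx":0,"wy":0,"wz":0,"gripper":1},{"tx":0,"ty":5.9,"tz":12.5,"wx":0,"wy":0,"wz":0,"gripper":1},{"tx":0,"ty":5.9,"tz":12.5,"wx":0,"wy":0,"wz":0,"gripper":1}]'
python3 - <<'E'
from h import *
plan((509.5,167.5,120),86.9)
snap("wrist","w3")
E
```

```text
time: 5.25
tool_pos: [498.3, 42.3, 142.3]
tcp_rot: [1.519, 1.568, 3.036]
contact_force: [0.6, 0.5, -0.0]
grip_width: 48.9
time: 5.83
tool_pos: [447.9, 168.2, 143.0]
tcp_rot: [2.164, 1.57, -2.601]
contact_force: [0.0, 0.4, -0.5]
grip_width: 48.7
{'t': array([ 2.29, -6.16,  0.26]), 'w': array([ 0.001, -0.001, -0.001])} at [447.9 168.2 143. ] q6 -1.318 t 5.83
```

View pics/w3.png

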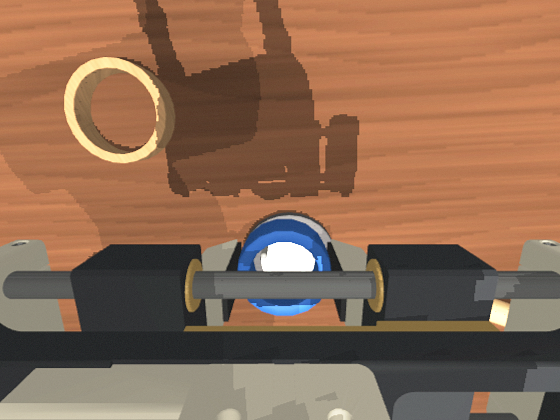

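```bash
python3 -m creep '[{"tx":0,"ty":-3,"tz":0,"wx":0,"wy":0,"wz":0,"gripper":1},{"tx":0,"ty":-7,"tz":0,"wx":0,"wy":0,"wz":0,"gripper":1},{"tx":0,"ty":-10,"tz":0,"wx":0,"wy":0,"wz":0,"gripper":1},{"tx":0,"ty":-12.5,"tz":0,"wx":0,"wy":0,"wz":0,"gripper":1},{"tx":0,"ty":-13,"tz":0,"wx":0,"wy":0,"wz":0,"gripper":1},{"tx":0,"ty":-13,"tz":0,"wx":0,"wy":0,"wz":0,"gripper":1},{"tx":0,"ty":-13,"tz":0,"wx":0,"wy":0,"wz":0,"gripper":1}]'
python3 - <<'E'
from h import *
plan((509.5,167.5,120),86.9)
c=snap("wrist","w4");import pickle;pickle.dump(c,open("w4.pkl","wb"))
E
```

```text
time: 6.47
tool_pos: [577.1, 160.6, 142.9]
tcp_rot: [1.736, 1.569, -3.032]
contact_force: [-0.3, -0.2, -0.3]
grip_width: 48.3
{'t': array([2.3 , 6.79, 0.31]), 'w': array([-0.001, -0.   , -0.002])} at [577.1 160.6 142.9] q6 -1.372 t 6.47
```

View pics/w4.png

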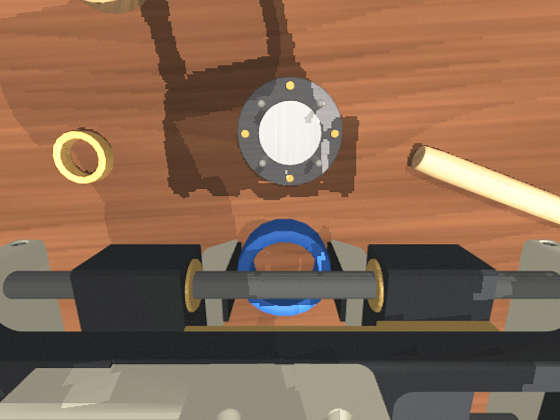

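Run:
```python
from h import *
import pickle;c=pickle.load(open("w4.pkl","rb"))
h=cv2.cvtColor(c["frame"],cv2.COLOR_RGB2HSV)
sub=np.zeros((420,560),np.uint8);sub[70:195,230:350]=1
m=cv2.inRange(h,(12,110,140),(35,255,255))*sub
for k in cv2.findContours(m,cv2.RETR_EXTERNAL,cv2.CHAIN_APPROX_NONE)[0]:
    if 8<cv2.contourArea(k)<120:
        M=cv2.moments(k);u,v=M["m10"]/M["m00"],M["m01"]/M["m00"];print((round(u,1),round(v,1)),onz(c,u,v,10).round(1),pt(c,u,v)[2].round(1))
g=cv2.inRange(h,(0,0,170),(180,45,255))*sub
g=cv2.morphologyEx(g,cv2.MORPH_OPEN,np.ones((9,9)))
for k in cv2.findContours(g,cv2.RETR_EXTERNAL,cv2.CHAIN_APPROX_NONE)[0]:
    print("seat",cv2.boundingRect(k),np.round(fitdisc(c,k,14),1))
for k in blobs(c,"blue"): print("sp",cv2.boundingRect(k),np.round(fitdisc(c,k,161),1))
cv2.imwrite("pics/w4z.png",cv2.resize(c["frame"][65:200,225:355,::-1],None,fx=4,fy=4,interpolation=cv2.INTER_CUBIC))
```

```text
(289.6, 178.2) [552.7 167.7  10. ] 14.0
(334.4, 133.4) [512.3 212.3  10. ] 16.0
(244.5, 133.4) [507.6 127.1  10. ] 13.1
(289.5, 85.1) [467.3 171.9  10. ] 14.0
(344.8, 78.8) [464.8 222.3  10. ] 0.9
(325.0, 79.3) [464.3 204.3  10. ] 1.3
(310.7, 73.8) [458.9 191.5  10. ] 0.2
seat (259, 101, 78, 64) [505.3 178.2  38.7]
sp (248, 299, 73, 16) [593.5 159.8  19.2]
sp (237, 220, 94, 51) [573.3 160.7  24.3]
```

View pics/w4z.png

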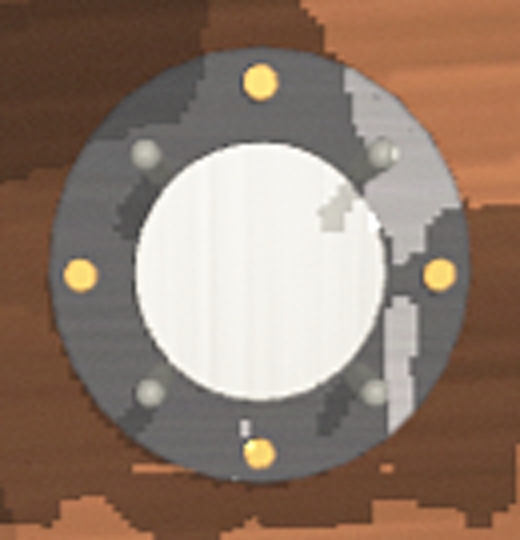

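Run:
```python
from h import *
import pickle;c=pickle.load(open("w4.pkl","rb"))
print("cam",c["xyz"])
P=np.array([onz(c,225+(u-1.5)/4,65+(v-1.5)/4,55)[:2] for u,v in((145,153),(383,153),(375,391),(150,392))]);print(P.round(1),P.mean(0).round(1))
for v in(219,220,224,228,232,236,240,306,310,313): print(v,pt(c,285,v).round(1))
print("far rim",onz(c,285,315.5,161).round(1),"near wall bottom",onz(c,285,219,139).round(1), "left/right",onz(c,237,265,161).round(1),onz(c,332,265,161).round(1))
k=max(cv2.findContours(cv2.inRange(cv2.cvtColor(c["frame"],cv2.COLOR_RGB2HSV)[100:168,258:323],(0,0,150),(180,45,255)),cv2.RETR_EXTERNAL,cv2.CHAIN_APPROX_NONE)[0],key=cv2.contourArea)+np.array([258,100])
print(np.round(fitdisc(c,k.astype(float),14),1),cv2.boundingRect(k.astype(np.int32)))
```

```text
cam [506.69794489 164.506627   301.92067632]
[[485.1 147.7]
 [487.7 194.3]
 [533.8 191.5]
 [531.5 145.3]] [509.5 169.7]
219 [554.4 162.6 143.3]
220 [554.4 162.5 145.1]
224 [554.4 162.5 152.3]
228 [554.4 162.5 159. ]
232 [555.5 162.4 161.8]
236 [557.7 162.3 161.7]
240 [560.1 162.2 161. ]
306 [597.1 160.2 162. ]
310 [599.2 160.  162.5]
313 [601.4 159.9 162. ]
far rim [603.6 159.8 161. ] near wall bottom [555.7 162.5 139. ] left/right [572.4 136.7 161. ] [575.1 185.6 161. ]
[507.5 173.3  33.5] (259, 101, 64, 64)
```

```bash
python3 - <<'E'
from h import *
plan((508.2,168.8,90),87)
E
python3 -m creep '[{"tx":0,"ty":2,"tz":0.1,"wx":0,"wy":0,"wz":0,"gripper":1},{"tx":1,"ty":4.5,"tz":0.3,"wx":0,"wy":0,"wz":0,"gripper":1},{"tx":3,"ty":6.3,"tz":0.5,"wx":0,"wy":0,"wz":0,"gripper":1},{"tx":5,"ty":6.9,"tz":0.5,"wx":0,"wy":0,"wz":0,"gripper":1},{"tx":5.3,"ty":6.9,"tz":0.5,"wx":0,"wy":0,"wz":0,"gripper":1},{"tx":5.3,"ty":6.9,"tz":0.5,"wx":0,"wy":0,"wz":0,"gripper":1},{"tx":5.3,"ty":6.9,"tz":0.5,"wx":0,"wy":0,"wz":0,"gripper":1}]'
python3 - <<'E'
from h import *
plan((508.2,168.8,18.5),87)
E
```

```text
{'t': array([5.34, 6.87, 0.4 ]), 'w': array([-0.002, -0.   , -0.002])} at [576.7 161.1 143.2] q6 -1.372 t 6.52
time: 7.1
tool_pos: [509.9, 170.6, 91.8]
tcp_rot: [-1.352, 1.569, 0.165]
contact_force: [1.6, -0.6, -0.0]
grip_width: 48.8
{'t': array([ 7.33,  0.18, -0.19]), 'w': array([-0.001,  0.   ,  0.002])} at [509.9 170.6  91.8] q6 -1.337 t 7.1
```

Run:
```python
from h import *
for i in range(3):
    plan((508.2,168.8,18.5),87);c=snap("wrist","w5")
s=snap("scene","s5");cv2.imwrite("pics/s5z.png",cv2.resize(s["frame"][60:220,250:420,::-1],None,fx=3.5,fy=3.5))
```

```text
{'t': array([ 7.33,  0.18, -0.19]), 'w': array([-0.001,  0.   ,  0.002])} at [509.9 170.6  91.8] q6 -1.337 t 7.1
{'t': array([ 7.35,  0.23, -0.2 ]), 'w': array([-0.001,  0.001,  0.003])} at [510.4 170.6  92. ] q6 -1.337 t 7.15
{'t': array([ 7.35,  0.24, -0.19]), 'w': array([-0.002,  0.001,  0.003])} at [510.5 170.6  92. ] q6 -1.337 t 7.2
```

View pics/w5.png

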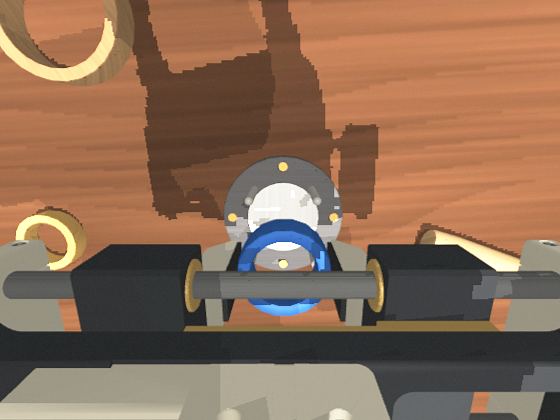

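View pics/s5z.png

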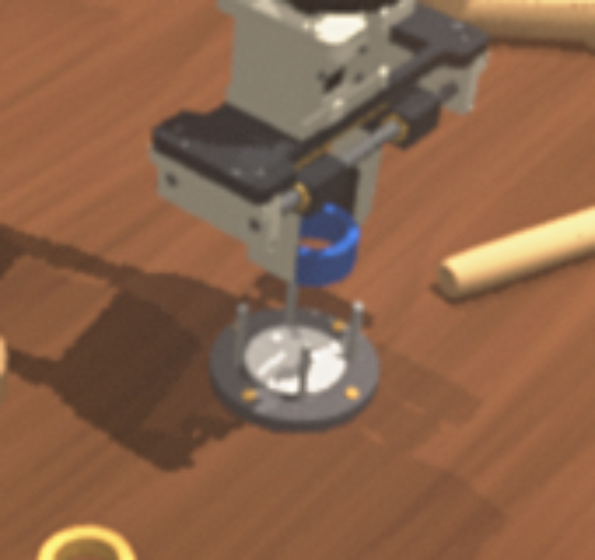

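```bash
cat >> h.py <<'E'
def screws(c,box,z=14):
    h=cv2.cvtColor(c["frame"],cv2.COLOR_RGB2HSV);y0,y1,x0,x1=box
    sub=np.zeros((420,560),np.uint8);sub[y0:y1,x0:x1]=1
    m=cv2.inRange(h,(12,110,140),(35,255,255))*sub;o=[]
    for k in cv2.findContours(m,cv2.RETR_EXTERNAL,cv2.CHAIN_APPROX_NONE)[0]:
        if 15<cv2.contourArea(k)<150:
            M=cv2.moments(k);u,v=M["m10"]/M["m00"],M["m01"]/M["m00"];o.append(onz(c,u,v,z)[:2])
    return np.array(o)
E
python3 - <<'E'
from h import *
c=cam("wrist");o,R=tool();print(o["tool_pos"])
P=screws(c,(155,275,222,345));print(P.round(1))
print((P[:,:].max(0)+P.min(0))/2)
zt=o["tool_pos"][2]+18.1
print("far",onz(c,285,315.5,zt),"near",[pt(c,285,v).round(1) for v in(222,228)],"lr",onz(c,237,265,zt),onz(c,332,265,zt))
E
```

```text
[509.97432175 170.49239081  91.48798402]
[[511.7 211.4]
 [507.5 127.6]
 [468.  172. ]]
[489.83788019 169.46047684]
far [536.81086763 169.677983   109.58798402] near [array([487.6, 172.3,  97.1]), array([487.6, 172.3, 107.2])] lr [505.53373795 146.49264856 109.58798402] [508.19850371 195.51746028 109.58798402]
```

```bash
python3 -m creep '[{"tx":0.5,"ty":0.2,"tz":-0.17,"wx":0,"wy":0,"wz":0,"gripper":1},{"tx":1,"ty":0.2,"tz":-0.17,"wx":0,"wy":0,"wz":0,"gripper":1},{"tx":2.5,"ty":0.2,"tz":-0.17,"wx":0,"wy":0,"wz":0,"gripper":1},{"tx":4,"ty":0.2,"tz":-0.17,"wx":0,"wy":0,"wz":0,"gripper":1},{"tx":5.3,"ty":0.2,"tz":-0.17,"wx":0,"wy":0,"wz":0,"gripper":1},{"tx":6,"ty":0.2,"tz":-0.17,"wx":0,"wy":0,"wz":0,"gripper":1},{"tx":6,"ty":0.2,"tz":-0.17,"wx":0,"wy":0,"wz":0,"gripper":1}]'
python3 - <<'E'
from h import *
plan((508.2,168.8,18.5),87)
s=snap("scene","s6");cv2.imwrite("pics/s6z.png",cv2.resize(s["frame"][60:220,250:420,::-1],None,fx=3.5,fy=3.5))
plan((508.2,168.8,18.5),87)
E
```

```text
time: 7.93
tool_pos: [505.8, 168.6, 28.9]
tcp_rot: [1.785, 1.567, -2.982]
contact_force: [0.0, -0.2, -0.3]
grip_width: 48.7
{'t': array([ 1.04, -0.24,  0.03]), 'w': array([-0.002, -0.001, -0.003])} at [505.8 168.6  28.9] q6 -1.339 t 7.93
{'t': array([ 1.15, -0.17,  0.01]), 'w': array([-0.001, -0.   , -0.002])} at [506.5 168.8  30. ] q6 -1.339 t 7.98
```

View pics/s6z.png

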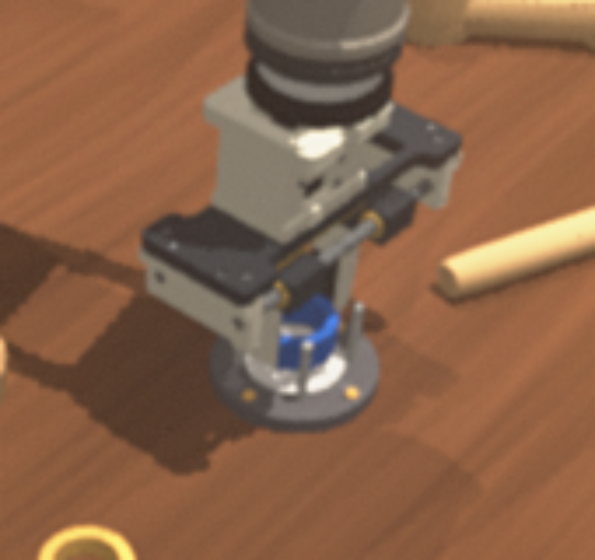

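```bash
python3 -m creep '[{"tx":0.2,"ty":-0.05,"tz":0,"wx":0,"wy":0,"wz":0,"gripper":1},{"tx":0.4,"ty":-0.1,"tz":0,"wx":0,"wy":0,"wz":0,"gripper":1},{"tx":0.6,"ty":-0.1,"tz":0,"wx":0,"wy":0,"wz":0,"gripper":1},{"tx":0.8,"ty":-0.1,"tz":0,"wx":0,"wy":0,"wz":0,"gripper":1},{"tx":0.95,"ty":-0.1,"tz":0,"wx":0,"wy":0,"wz":0,"gripper":1},{"tx":1.1,"ty":-0.1,"tz":0,"wx":0,"wy":0,"wz":0,"gripper":1},{"tx":1.1,"ty":-0.1,"tz":0,"wx":0,"wy":0,"wz":0,"gripper":1}]'
python3 - <<'E'
from h import *
c=snap("wrist","w7")
plan((508.2,168.8,18),87)
E
```

```text
time: 8.57
tool_pos: [507.9, 168.9, 19.5]
tcp_rot: [1.536, 1.57, 3.053]
contact_force: [-0.7, 0.2, -0.5]
grip_width: 48.6
{'t': array([ 0.16, -0.02, -0.01]), 'w': array([-0.001,  0.   , -0.   ])} at [508.  168.9  19.6] q6 -1.339 t 8.62
```

View pics/w7.png

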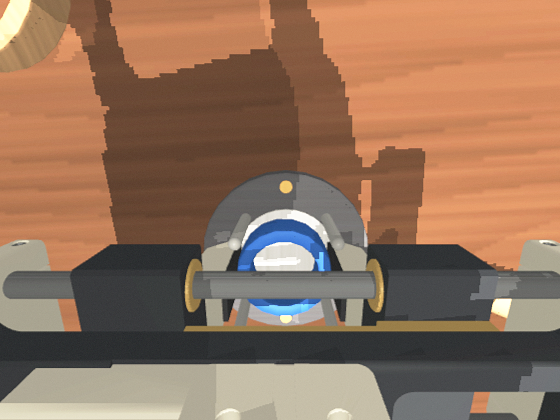

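The spacer sits inside the four posts, symmetric left to right at column ~285. I'll lower it the last millimetre and a half and open.

```bash
python3 -m creep '[{"tx":0.1,"ty":0,"tz":0,"wx":0,"wy":0,"wz":0,"gripper":1},{"tx":0.17,"ty":0,"tz":0,"wx":0,"wy":0,"wz":0,"gripper":1},{"tx":0.17,"ty":0,"tz":0,"wx":0,"wy":0,"wz":0,"gripper":1},{"tx":0.17,"ty":0,"tz":0,"wx":0,"wy":0,"wz":0,"gripper":1}]'
python3 -m creep '[{"tx":0,"ty":0,"tz":0,"wx":0,"wy":0,"wz":0,"gripper":-0.2},{"tx":0,"ty":0,"tz":0,"wx":0,"wy":0,"wz":0,"gripper":-0.4},{"tx":0,"ty":0,"tz":0,"wx":0,"wy":0,"wz":0,"gripper":-0.6},{"tx":0,"ty":0,"tz":0,"wx":0,"wy":0,"wz":0,"gripper":-0.6},{"tx":0,"ty":0,"tz":0,"wx":0,"wy":0,"wz":0,"gripper":-0.6}]'
python3 - <<'E'
from h import *
c=snap("wrist","w8")
plan((508.2,168.8,18),87)
E
```

```text
time: 8.95
tool_pos: [508.0, 168.9, 18.0]
tcp_rot: [0.947, 1.571, 2.464]
contact_force: [0.9, 0.5, 0.2]
grip_width: 49.0
time: 9.37
tool_pos: [508.1, 168.9, 18.1]
tcp_rot: [-0.944, 1.571, 0.573]
contact_force: [0.4, -0.3, 0.9]
grip_width: 72.5
{'t': array([ 0.01, -0.01, -0.01]), 'w': array([-0.001,  0.   ,  0.   ])} at [508.1 168.9  18.1] q6 -1.339 t 9.42
```

View pics/w8.png

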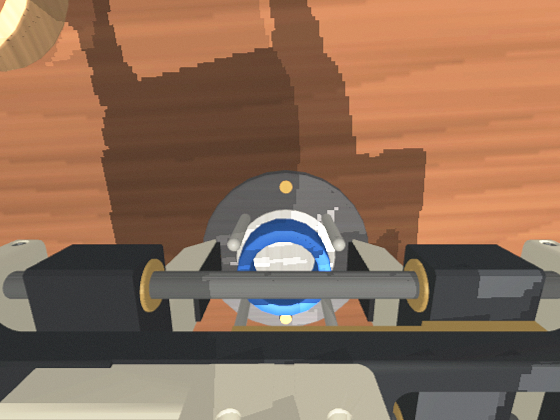

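```bash
python3 -m creep '[{"tx":-1,"ty":0,"tz":0,"wx":0,"wy":0,"wz":0,"gripper":-0.6},{"tx":-3,"ty":0,"tz":0,"wx":0,"wy":0,"wz":0,"gripper":-0.6},{"tx":-6,"ty":0,"tz":0,"wx":0,"wy":0,"wz":0,"gripper":-0.6},{"tx":-9,"ty":0,"tz":0,"wx":0,"wy":0,"wz":0,"gripper":-0.6},{"tx":-12,"ty":0,"tz":0,"wx":0,"wy":0,"wz":0,"gripper":-1},{"tx":-13,"ty":0,"tz":0,"wx":0,"wy":0,"wz":0,"gripper":-1}]'
python3 - <<'E'
from h import *
plan((416.4,-250.3,100),87)
c=snap("top","t9");cv2.imwrite("pics/t9z.png",cv2.resize(c["frame"][190:275,135:225,::-1],None,fx=6,fy=6,interpolation=cv2.INTER_CUBIC))
c=snap("scene","s9");cv2.imwrite("pics/s9z.png",cv2.resize(c["frame"][125:190,295:375,::-1],None,fx=7,fy=7,interpolation=cv2.INTER_CUBIC))
E
```

```text
time: 9.92
tool_pos: [510.0, 169.3, 153.2]
tcp_rot: [-1.33, 1.563, 0.187]
contact_force: [-0.2, 0.5, 1.0]
grip_width: 82.7
{'t': array([  5.19,   7.14, -42.41]), 'w': array([-0.001,  0.002,  0.007])} at [510.  169.3 153.2] q6 -1.339 t 9.92
```

View pics/s9z.png

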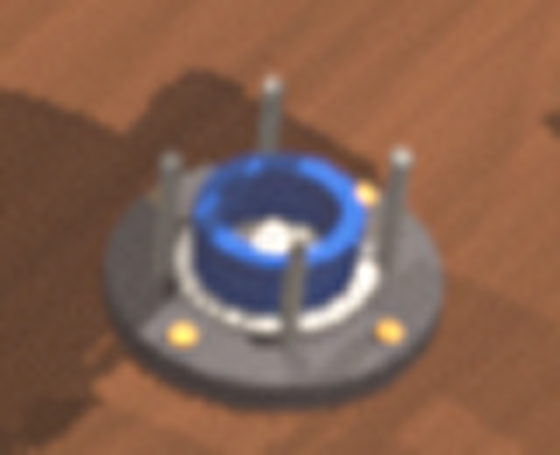

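The spacer is flat on the seat and central between the posts. Next is the lens.

```bash
python3 -m creep '[{"tx":0,"ty":0.3,"tz":-2,"wx":0,"wy":0,"wz":0,"gripper":-1},{"tx":0,"ty":0.9,"tz":-5.5,"wx":0,"wy":0,"wz":0,"gripper":-1},{"tx":0,"ty":1.6,"tz":-9.5,"wx":0,"wy":0,"wz":0,"gripper":-1},{"tx":0,"ty":2.2,"tz":-13.5,"wx":0,"wy":0,"wz":0,"gripper":-1},{"tx":0,"ty":2.9,"tz":-17.5,"wx":0,"wy":0,"wz":0,"gripper":-1},{"tx":0,"ty":3.6,"tz":-21.5,"wx":0,"wy":0,"wz":0,"gripper":-1},{"tx":0,"ty":4.2,"tz":-25.5,"wx":0,"wy":0,"wz":0,"gripper":-1},{"tx":0,"ty":4.9,"tz":-29.5,"wx":0,"wy":0,"wz":0,"gripper":-1}]'
python3 -m creep '[{"tx":0,"ty":0.7,"tz":-4,"wx":0,"wy":0,"wz":0,"gripper":-1},{"tx":1,"ty":1.3,"tz":-7.8,"wx":0,"wy":0,"wz":0,"gripper":-1},{"tx":2.5,"ty":1.9,"tz":-11,"wx":0,"wy":0,"wz":0,"gripper":-1},{"tx":4,"ty":2.2,"tz":-12.7,"wx":0,"wy":0,"wz":0,"gripper":-1},{"tx":4.8,"ty":2.2,"tz":-12.9,"wx":0,"wy":0,"wz":0,"gripper":-1},{"tx":5,"ty":2.2,"tz":-12.9,"wx":0,"wy":0,"wz":0,"gripper":-1},{"tx":5,"ty":2.2,"tz":-12.9,"wx":0,"wy":0,"wz":0,"gripper":-1},{"tx":5,"ty":2.2,"tz":-12.9,"wx":0,"wy":0,"wz":0,"gripper":-1}]'
python3 - <<'E'
from h import *
c=snap("wrist","w10")
for k in blobs(c,"green"): print(cv2.boundingRect(k),np.round(fitdisc(c,k,16),1))
plan((416.4,-250.3,2),87)
E
```

```text
time: 10.68
tool_pos: [441.6, -124.4, 146.5]
tcp_rot: [1.145, 1.568, 2.662]
contact_force: [0.8, 0.5, 0.4]
grip_width: 91.5
time: 11.35
tool_pos: [414.6, -249.4, 97.9]
tcp_rot: [0.597, 1.57, 2.115]
contact_force: [-0.1, 0.3, 0.2]
grip_width: 91.6
(255, 188, 58, 60) [ 415.9 -249.6   26.2]
{'t': array([ 9.63, -0.16, -0.07]), 'w': array([0., 0., 0.])} at [ 414.9 -249.5   98.3] q6 -2.219 t 11.4
```

View pics/w10.png

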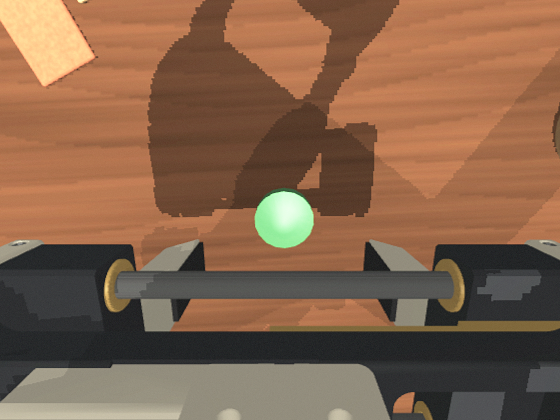

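```bash
python3 -m creep '[{"tx":2,"ty":-0.15,"tz":-0.05,"wx":0,"wy":0,"wz":0,"gripper":-1},{"tx":5,"ty":-0.15,"tz":-0.05,"wx":0,"wy":0,"wz":0,"gripper":-1},{"tx":7,"ty":-0.15,"tz":-0.05,"wx":0,"wy":0,"wz":0,"gripper":-1},{"tx":8.5,"ty":-0.15,"tz":-0.05,"wx":0,"wy":0,"wz":0,"gripper":-1},{"tx":9.2,"ty":-0.15,"tz":-0.05,"wx":0,"wy":0,"wz":0,"gripper":-1},{"tx":9.5,"ty":-0.15,"tz":-0.05,"wx":0,"wy":0,"wz":0,"gripper":-1},{"tx":9.5,"ty":-0.15,"tz":-0.05,"wx":0,"wy":0,"wz":0,"gripper":-1},{"tx":9.5,"ty":-0.15,"tz":-0.05,"wx":0,"wy":0,"wz":0,"gripper":-0.5}]'
python3 -m creep '[{"tx":0,"ty":0,"tz":0,"wx":0,"wy":0,"wz":0,"gripper":0},{"tx":0,"ty":0,"tz":0,"wx":0,"wy":0,"wz":0,"gripper":1},{"tx":0,"ty":0,"tz":0,"wx":0,"wy":0,"wz":0,"gripper":1},{"tx":0,"ty":0,"tz":0,"wx":0,"wy":0,"wz":0,"gripper":1},{"tx":0,"ty":0,"tz":0,"wx":0,"wy":0,"wz":0,"gripper":1},{"tx":0,"ty":0,"tz":0,"wx":0,"wy":0,"wz":0,"gripper":1},{"tx":0,"ty":0,"tz":0,"wx":0,"wy":0,"wz":0,"gripper":1},{"tx":0,"ty":0,"tz":0,"wx":0,"wy":0,"wz":0,"gripper":1}]'
python3 - <<'E'
from h import *
plan((416.4,-250.3,3),87)
E
```

```text
time: 12.07
tool_pos: [416.6, -251.4, 3.9]
tcp_rot: [-2.158, 1.569, -0.64]
contact_force: [0.3, 0.6, 0.9]
grip_width: 88.6
time: 12.73
tool_pos: [415.9, -251.2, 3.1]
tcp_rot: [-0.611, 1.571, 0.905]
contact_force: [-0.3, 0.9, 1.7]
grip_width: 48.6
{'t': array([ 0.01, -0.05,  0.1 ]), 'w': array([-0.001,  0.   ,  0.   ])} at [ 415.9 -251.2    3.1] q6 -2.219 t 12.73
```

Gripped at 48.6 mm with the TCP at z 3.1. Now a gentle lift.

```bash
python3 -m creep '[{"tx":-0.3,"ty":0,"tz":0,"wx":0,"wy":0,"wz":0,"gripper":1},{"tx":-1,"ty":0,"tz":0,"wx":0,"wy":0,"wz":0,"gripper":1},{"tx":-2.5,"ty":0,"tz":0,"wx":0,"wy":0,"wz":0,"gripper":1},{"tx":-5,"ty":0,"tz":0,"wx":0,"wy":0,"wz":0,"gripper":1},{"tx":-8,"ty":0,"tz":0,"wx":0,"wy":0,"wz":0,"gripper":1},{"tx":-11,"ty":0,"tz":0,"wx":0,"wy":0,"wz":0,"gripper":1},{"tx":-13,"ty":0,"tz":0,"wx":0,"wy":0,"wz":0,"gripper":1},{"tx":-14,"ty":0,"tz":0,"wx":0,"wy":0,"wz":0,"gripper":1}]'
python3 - <<'E'
from h import *
plan((508.2,168.8,120),87)
c=snap("wrist","w11")
E
```

```text
time: 13.4
tool_pos: [416.8, -252.1, 146.5]
tcp_rot: [-2.211, 1.566, -0.694]
contact_force: [0.4, -0.2, -1.2]
grip_width: 49.0
{'t': array([ 2.55, -6.86, 42.52]), 'w': array([-0.001, -0.003,  0.004])} at [ 416.8 -252.1  146.5] q6 -2.219 t 13.4
```

View pics/w11.png

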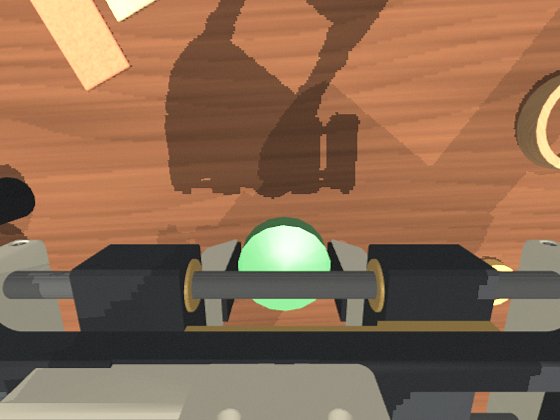

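The lens is held level, centred at about (285,265). Moving it to the cage.

```bash
python3 -m creep '[{"tx":0,"ty":-0.3,"tz":2,"wx":0,"wy":0,"wz":0,"gripper":1},{"tx":0,"ty":-0.8,"tz":5,"wx":0,"wy":0,"wz":0,"gripper":1},{"tx":0,"ty":-1.4,"tz":8.7,"wx":0,"wy":0,"wz":0,"gripper":1},{"tx":0,"ty":-2,"tz":12.5,"wx":0,"wy":0,"wz":0,"gripper":1},{"tx":0,"ty":-2.7,"tz":16.5,"wx":0,"wy":0,"wz":0,"gripper":1},{"tx":0,"ty":-3.3,"tz":20.5,"wx":0,"wy":0,"wz":0,"gripper":1},{"tx":0,"ty":-4,"tz":24.5,"wx":0,"wy":0,"wz":0,"gripper":1},{"tx":0,"ty":-4.6,"tz":28.5,"wx":0,"wy":0,"wz":0,"gripper":1}]'
python3 -m creep '[{"tx":0,"ty":-0.6,"tz":4,"wx":0,"wy":0,"wz":0,"gripper":1},{"tx":0.6,"ty":-1.2,"tz":7.8,"wx":0,"wy":0,"wz":0,"gripper":1},{"tx":1.4,"ty":-1.8,"tz":11,"wx":0,"wy":0,"wz":0,"gripper":1},{"tx":2.2,"ty":-2.2,"tz":13,"wx":0,"wy":0,"wz":0,"gripper":1},{"tx":2.7,"ty":-2.25,"tz":13.8,"wx":0,"wy":0,"wz":0,"gripper":1},{"tx":2.8,"ty":-2.25,"tz":14,"wx":0,"wy":0,"wz":0,"gripper":1},{"tx":2.8,"ty":-2.25,"tz":14,"wx":0,"wy":0,"wz":0,"gripper":1},{"tx":2.8,"ty":-2.25,"tz":14,"wx":0,"wy":0,"wz":0,"gripper":1}]'
python3 - <<'E'
from h import *
c=snap("wrist","w12")
plan((508.2,168.8,39),87)
o,R=tool()
P=screws(c,(140,245,200,350));print(P.round(1),(P.max(0)+P.min(0))/2)
zt=o["tool_pos"][2]+13
h=cv2.cvtColor(c["frame"],cv2.COLOR_RGB2HSV);m=cv2.inRange(h,(45,60,30),(90,255,255))[:,285];r=np.nonzero(m)[0];print(r.min(),r.max())
print("far",onz(c,285,r.max()+.5,zt),"near",[pt(c,285,v).round(1) for v in(r.min()+1,r.min()+4,r.min()+8,r.min()+12)])
k=max(blobs(c,"green"),key=cv2.contourArea);print(cv2.boundingRect(k))
x,y,w,_=cv2.boundingRect(k);print(onz(c,x,262,zt),onz(c,x+w,262,zt))
E
```

```text
time: 14.12
tool_pos: [476.9, 32.8, 142.8]
tcp_rot: [1.382, 1.57, 2.899]
contact_force: [1.8, -1.1, -0.7]
grip_width: 49.0
time: 14.78
tool_pos: [506.9, 168.4, 115.1]
tcp_rot: [2.399, 1.57, -2.368]
contact_force: [-0.2, -0.8, 0.2]
grip_width: 49.0
{'t': array([ 7.64, -0.1 ,  0.07]), 'w': array([-0.003, -0.   ,  0.   ])} at [507.1 168.2 115.4] q6 -1.339 t 14.83
[[531.3 221.9]
 [511.6 100.8]
 [468.  172. ]] [499.65127574 161.37024478]
218 310
far [533.54830372 167.53391054 128.35728215] near [array([483.5, 170.2, 117.5]), array([483.2, 170.2, 124. ]), array([483.7, 170.2, 129.5]), array([485.8, 170.1, 129.6])]
(238, 218, 93, 53)
[502.77813142 144.11723654 128.35728215] [505.46641581 193.55499801 128.35728215]
```

View pics/w12.png

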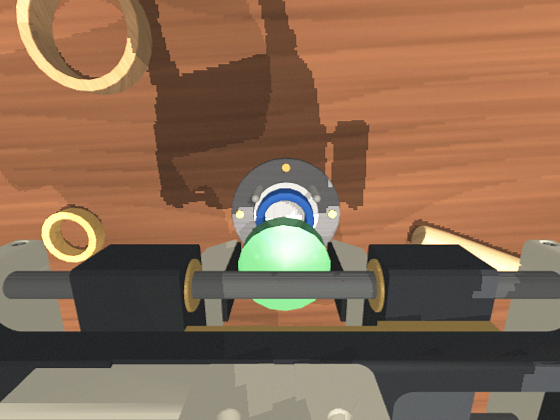

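```bash
python3 -m creep '[{"tx":0.7,"ty":-0.1,"tz":0.06,"wx":0,"wy":0,"wz":0,"gripper":1},{"tx":2,"ty":-0.1,"tz":0.06,"wx":0,"wy":0,"wz":0,"gripper":1},{"tx":3.3,"ty":-0.1,"tz":0.06,"wx":0,"wy":0,"wz":0,"gripper":1},{"tx":4.6,"ty":-0.1,"tz":0.06,"wx":0,"wy":0,"wz":0,"gripper":1},{"tx":5.6,"ty":-0.1,"tz":0.06,"wx":0,"wy":0,"wz":0,"gripper":1},{"tx":6.4,"ty":-0.1,"tz":0.06,"wx":0,"wy":0,"wz":0,"gripper":1},{"tx":6.7,"ty":-0.1,"tz":0.06,"wx":0,"wy":0,"wz":0,"gripper":1},{"tx":6.7,"ty":-0.1,"tz":0.06,"wx":0,"wy":0,"wz":0,"gripper":1}]'
python3 -m creep '[{"tx":0,"ty":0,"tz":0,"wx":0,"wy":0,"wz":0,"gripper":1},{"tx":0,"ty":0,"tz":0,"wx":0,"wy":0,"wz":0,"gripper":1}]'
python3 - <<'E'
from h import *
s=snap("scene","s13");cv2.imwrite("pics/s13z.png",cv2.resize(s["frame"][60:220,250:420,::-1],None,fx=3.5,fy=3.5))
plan((508.2,168.8,39),87)
E
```

```text
time: 15.5
tool_pos: [507.9, 169.7, 47.4]
tcp_rot: [1.746, 1.57, -3.021]
contact_force: [-0.4, -0.3, -0.9]
grip_width: 48.7
time: 15.67
tool_pos: [508.6, 170.1, 48.6]
tcp_rot: [-1.27, 1.569, 0.247]
contact_force: [0.0, -0.0, -0.8]
grip_width: 49.0
{'t': array([ 0.97,  0.03, -0.13]), 'w': array([-0.001,  0.   ,  0.001])} at [508.6 170.1  48.7] q6 -1.337 t 15.72
```

View pics/s13z.png

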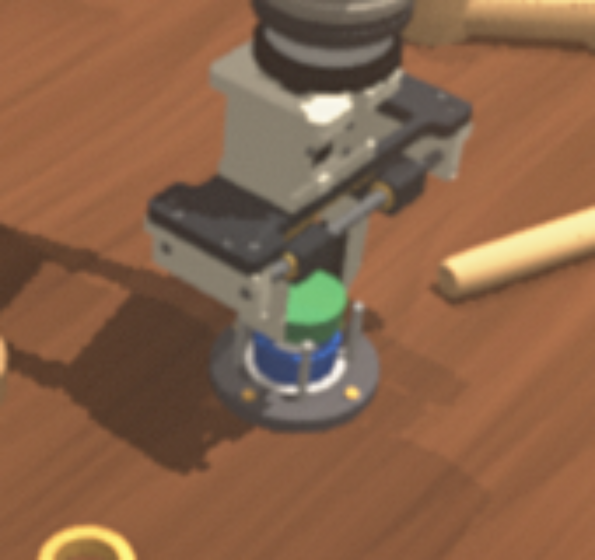

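The lens is between the posts, about 10 mm above the spacer. Lowering slowly.

```bash
python3 -m creep '[{"tx":0.15,"ty":0,"tz":-0.1,"wx":0,"wy":0,"wz":0,"gripper":1},{"tx":0.3,"ty":0,"tz":-0.1,"wx":0,"wy":0,"wz":0,"gripper":1},{"tx":0.45,"ty":0,"tz":-0.1,"wx":0,"wy":0,"wz":0,"gripper":1},{"tx":0.6,"ty":0,"tz":-0.1,"wx":0,"wy":0,"wz":0,"gripper":1},{"tx":0.7,"ty":0,"tz":-0.1,"wx":0,"wy":0,"wz":0,"gripper":1},{"tx":0.8,"ty":0,"tz":-0.1,"wx":0,"wy":0,"wz":0,"gripper":1},{"tx":0.8,"ty":0,"tz":-0.1,"wx":0,"wy":0,"wz":0,"gripper":1},{"tx":0.8,"ty":0,"tz":-0.1,"wx":0,"wy":0,"wz":0,"gripper":1}]'
python3 - <<'E'
from h import *
plan((508.2,168.8,39),87);c=snap("wrist","w14")
plan((508.2,168.8,39),87)
E
```

```text
time: 16.38
tool_pos: [508.0, 169.0, 40.0]
tcp_rot: [1.095, 1.571, 2.612]
contact_force: [-0.3, -0.2, -0.1]
grip_width: 48.6
{'t': array([ 0.1 , -0.02, -0.02]), 'w': array([-0.001,  0.   , -0.   ])} at [508. 169.  40.] q6 -1.339 t 16.38
{'t': array([ 0.1 , -0.01, -0.02]), 'w': array([-0.001,  0.   ,  0.   ])} at [508.1 169.   40. ] q6 -1.339 t 16.43
```

View pics/w14.png

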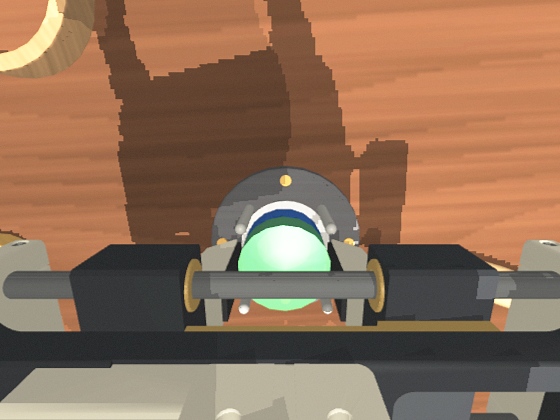

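```bash
python3 -m creep '[{"tx":0.05,"ty":0,"tz":0,"wx":0,"wy":0,"wz":0,"gripper":1},{"tx":0.1,"ty":0,"tz":0,"wx":0,"wy":0,"wz":0,"gripper":1},{"tx":0.1,"ty":0,"tz":0,"wx":0,"wy":0,"wz":0,"gripper":1},{"tx":0.1,"ty":0,"tz":0,"wx":0,"wy":0,"wz":0,"gripper":1}]'
python3 -m creep '[{"tx":0.05,"ty":0,"tz":0,"wx":0,"wy":0,"wz":0,"gripper":1},{"tx":0.05,"ty":0,"tz":0,"wx":0,"wy":0,"wz":0,"gripper":1},{"tx":0.05,"ty":0,"tz":0,"wx":0,"wy":0,"wz":0,"gripper":1}]'
```

```text
time: 16.77
tool_pos: [508.2, 169.0, 39.1]
tcp_rot: [-1.063, 1.571, 0.454]
contact_force: [0.3, -0.2, -0.4]
grip_width: 48.9
time: 17.02
tool_pos: [508.2, 169.0, 39.1]
tcp_rot: [-1.249, 1.57, 0.268]
contact_force: [-1.5, -0.5, 4.7]
grip_width: 48.6
```

The force rose to 4.7 N upward, so the lens is on the spacer. Opening.

```bash
python3 -m creep '[{"tx":-0.05,"ty":0,"tz":0,"wx":0,"wy":0,"wz":0,"gripper":0},{"tx":-0.05,"ty":0,"tz":0,"wx":0,"wy":0,"wz":0,"gripper":-0.2},{"tx":-0.05,"ty":0,"tz":0,"wx":0,"wy":0,"wz":0,"gripper":-0.5},{"tx":-0.05,"ty":0,"tz":0,"wx":0,"wy":0,"wz":0,"gripper":-0.6},{"tx":-0.05,"ty":0,"tz":0,"wx":0,"wy":0,"wz":0,"gripper":-0.6},{"tx":-0.05,"ty":0,"tz":0,"wx":0,"wy":0,"wz":0,"gripper":-0.6}]'
python3 -m creep '[{"tx":-1,"ty":0,"tz":0,"wx":0,"wy":0,"wz":0,"gripper":-0.6},{"tx":-3,"ty":0,"tz":0,"wx":0,"wy":0,"wz":0,"gripper":-0.6},{"tx":-6,"ty":0,"tz":0,"wx":0,"wy":0,"wz":0,"gripper":-0.6},{"tx":-9,"ty":0,"tz":0,"wx":0,"wy":0,"wz":0,"gripper":-1},{"tx":-11,"ty":0,"tz":0,"wx":0,"wy":0,"wz":0,"gripper":-1},{"tx":-11,"ty":0,"tz":0,"wx":0,"wy":0,"wz":0,"gripper":-1}]'
python3 - <<'E'
from h import *
plan((519.4,-32.3,100),87)
c=snap("scene","s15");cv2.imwrite("pics/s15z.png",cv2.resize(c["frame"][125:190,295:375,::-1],None,fx=7,fy=7,interpolation=cv2.INTER_CUBIC))
E
```

```text
time: 17.52
tool_pos: [508.1, 169.0, 38.9]
tcp_rot: [1.161, 1.571, 2.678]
contact_force: [0.2, -0.2, -0.5]
grip_width: 72.7
time: 18.02
tool_pos: [510.6, 169.5, 154.4]
tcp_rot: [-1.332, 1.562, 0.185]
contact_force: [-0.1, -0.5, 0.4]
grip_width: 88.6
{'t': array([  5.41,  -1.91, -20.12]), 'w': array([-0.001,  0.002,  0.009])} at [510.6 169.5 154.4] q6 -1.339 t 18.02
```

View pics/s15z.png

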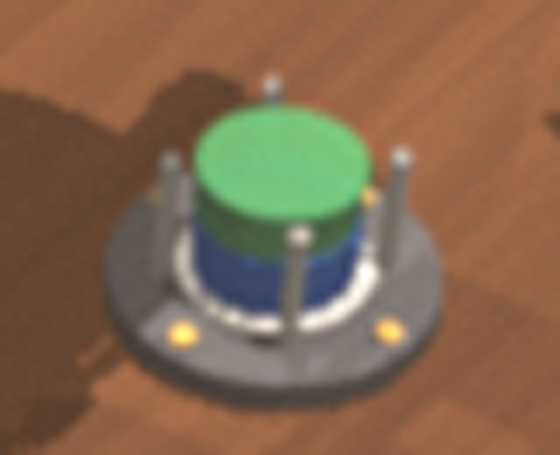

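The lens lies flat on the spacer. Now the retainer.

```bash
python3 -m creep '[{"tx":0,"ty":-0.3,"tz":-2.5,"wx":0,"wy":0,"wz":0,"gripper":-1},{"tx":0,"ty":-0.6,"tz":-6,"wx":0,"wy":0,"wz":0,"gripper":-1},{"tx":0.5,"ty":-1,"tz":-10,"wx":0,"wy":0,"wz":0,"gripper":-1},{"tx":1.5,"ty":-1.4,"tz":-14,"wx":0,"wy":0,"wz":0,"gripper":-1},{"tx":3,"ty":-1.8,"tz":-17.5,"wx":0,"wy":0,"wz":0,"gripper":-1},{"tx":4.5,"ty":-1.9,"tz":-19.5,"wx":0,"wy":0,"wz":0,"gripper":-1},{"tx":5,"ty":-1.9,"tz":-20.1,"wx":0,"wy":0,"wz":0,"gripper":-1},{"tx":5,"ty":-1.9,"tz":-20.1,"wx":0,"wy":0,"wz":0,"gripper":-1}]'
python3 -m creep '[{"tx":0,"ty":0,"tz":0,"wx":0,"wy":0,"wz":0,"gripper":-1},{"tx":0,"ty":0,"tz":0,"wx":0,"wy":0,"wz":0,"gripper":-1},{"tx":0,"ty":0,"tz":0,"wx":0,"wy":0,"wz":0,"gripper":-1}]'
python3 - <<'E'
from h import *
c=snap("wrist","w16");h=cv2.cvtColor(c["frame"],cv2.COLOR_RGB2HSV);m=cv2.inRange(h,(18,60,120),(36,255,255));m[:,:230]=0;m[245:]=0;m[:,345:]=0
for k in cv2.findContours(m,cv2.RETR_EXTERNAL,cv2.CHAIN_APPROX_NONE)[0]:
    if cv2.contourArea(k)>150: print(cv2.boundingRect(k),np.round(fitdisc(c,k,16),1))
plan((519.4,-32.3,3),87)
E
```

```text
time: 18.73
tool_pos: [514.7, -33.8, 97.0]
tcp_rot: [1.394, 1.566, 2.908]
contact_force: [-0.2, -0.0, -0.7]
grip_width: 91.9
time: 18.98
tool_pos: [516.6, -31.4, 99.7]
tcp_rot: [-1.457, 1.57, 0.062]
contact_force: [-0.4, 0.1, -0.4]
grip_width: 91.3
(256, 190, 58, 55) [519.3 -31.   25.8]
(325, 38, 20, 19) [389.6  12.5   9.4]
{'t': array([ 9.67, -0.27, -0.06]), 'w': array([0.   , 0.   , 0.001])} at [516.6 -31.5  99.7] q6 -1.728 t 19.03
```

View pics/w16.png

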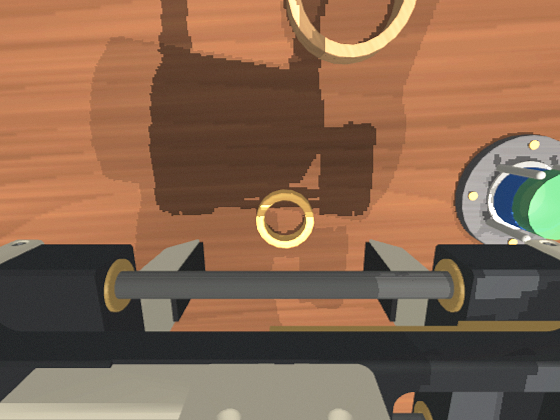

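The ring is at (285,219) and agrees with the earlier measurement. Lowering and gripping.

```bash
python3 -m creep '[{"tx":2,"ty":-0.27,"tz":-0.02,"wx":0,"wy":0,"wz":0,"gripper":-1},{"tx":5,"ty":-0.27,"tz":-0.02,"wx":0,"wy":0,"wz":0,"gripper":-1},{"tx":7,"ty":-0.27,"tz":-0.02,"wx":0,"wy":0,"wz":0,"gripper":-1},{"tx":8.5,"ty":-0.27,"tz":-0.02,"wx":0,"wy":0,"wz":0,"gripper":-1},{"tx":9.3,"ty":-0.27,"tz":-0.02,"wx":0,"wy":0,"wz":0,"gripper":-1},{"tx":9.65,"ty":-0.27,"tz":-0.02,"wx":0,"wy":0,"wz":0,"gripper":-1},{"tx":9.65,"ty":-0.27,"tz":-0.02,"wx":0,"wy":0,"wz":0,"gripper":-1},{"tx":9.65,"ty":-0.27,"tz":-0.02,"wx":0,"wy":0,"wz":0,"gripper":-0.5}]'
python3 -m creep '[{"tx":0,"ty":0,"tz":0,"wx":0,"wy":0,"wz":0,"gripper":0},{"tx":0,"ty":0,"tz":0,"wx":0,"wy":0,"wz":0,"gripper":1},{"tx":0,"ty":0,"tz":0,"wx":0,"wy":0,"wz":0,"gripper":1},{"tx":0,"ty":0,"tz":0,"wx":0,"wy":0,"wz":0,"gripper":1},{"tx":0,"ty":0,"tz":0,"wx":0,"wy":0,"wz":0,"gripper":1},{"tx":0,"ty":0,"tz":0,"wx":0,"wy":0,"wz":0,"gripper":1},{"tx":0,"ty":0,"tz":0,"wx":0,"wy":0,"wz":0,"gripper":1},{"tx":0,"ty":0,"tz":0,"wx":0,"wy":0,"wz":0,"gripper":1}]'
python3 -m creep '[{"tx":-0.3,"ty":0,"tz":0,"wx":0,"wy":0,"wz":0,"gripper":1},{"tx":-1,"ty":0,"tz":0,"wx":0,"wy":0,"wz":0,"gripper":1},{"tx":-2.5,"ty":0,"tz":0,"wx":0,"wy":0,"wz":0,"gripper":1},{"tx":-5,"ty":0,"tz":0,"wx":0,"wy":0,"wz":0,"gripper":1},{"tx":-8,"ty":0,"tz":0,"wx":0,"wy":0,"wz":0,"gripper":1},{"tx":-11,"ty":0,"tz":0,"wx":0,"wy":0,"wz":0,"gripper":1},{"tx":-13,"ty":0,"tz":0,"wx":0,"wy":0,"wz":0,"gripper":1},{"tx":-14,"ty":0,"tz":0,"wx":0,"wy":0,"wz":0,"gripper":1}]'
python3 - <<'E'
from h import *
plan((508.2,168.8,145),87)
c=snap("wrist","w17")
E
```

```text
time: 19.7
tool_pos: [519.6, -32.9, 3.4]
tcp_rot: [-1.663, 1.569, -0.146]
contact_force: [-0.3, 0.0, 0.3]
grip_width: 88.5
time: 20.37
tool_pos: [519.0, -33.0, 2.7]
tcp_rot: [-0.831, 1.571, 0.686]
contact_force: [-0.4, 0.4, 2.7]
grip_width: 48.8
time: 21.03
tool_pos: [520.2, -33.4, 145.9]
tcp_rot: [-1.727, 1.566, -0.21]
contact_force: [0.4, 0.2, -1.5]
grip_width: 48.6
{'t': array([ 0.07,  2.28, 20.12]), 'w': array([-0.001, -0.001,  0.005])} at [520.2 -33.4 145.9] q6 -1.728 t 21.03
```

View pics/w17.png

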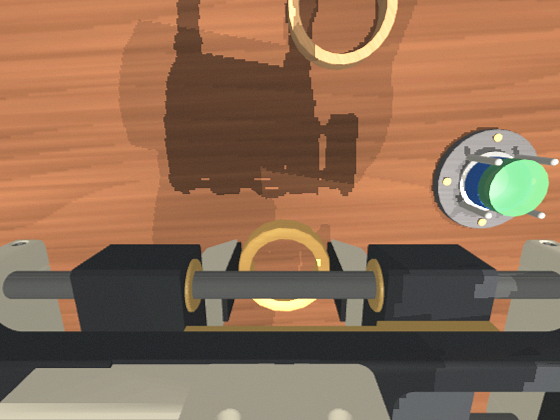

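The ring is held. Moving over the stack at height.

```bash
python3 -m creep '[{"tx":0,"ty":0.2,"tz":2,"wx":0,"wy":0,"wz":0,"gripper":1},{"tx":0,"ty":0.6,"tz":5.5,"wx":0,"wy":0,"wz":0,"gripper":1},{"tx":0,"ty":1,"tz":9,"wx":0,"wy":0,"wz":0,"gripper":1},{"tx":0,"ty":1.4,"tz":13,"wx":0,"wy":0,"wz":0,"gripper":1},{"tx":0,"ty":1.8,"tz":16.5,"wx":0,"wy":0,"wz":0,"gripper":1},{"tx":0,"ty":2.1,"tz":19,"wx":0,"wy":0,"wz":0,"gripper":1},{"tx":0,"ty":2.2,"tz":20.1,"wx":0,"wy":0,"wz":0,"gripper":1},{"tx":0,"ty":2.2,"tz":20.1,"wx":0,"wy":0,"wz":0,"gripper":1}]'
python3 -m creep '[{"tx":1,"ty":0,"tz":0,"wx":0,"wy":0,"wz":0,"gripper":1},{"tx":2,"ty":0,"tz":0,"wx":0,"wy":0,"wz":0,"gripper":1},{"tx":3,"ty":0,"tz":0,"wx":0,"wy":0,"wz":0,"gripper":1},{"tx":3,"ty":0,"tz":0,"wx":0,"wy":0,"wz":0,"gripper":1},{"tx":3,"ty":0,"tz":0,"wx":0,"wy":0,"wz":0,"gripper":1},{"tx":3,"ty":0,"tz":0,"wx":0,"wy":0,"wz":0,"gripper":1}]'
python3 - <<'E'
from h import *
c=snap("wrist","w18");plan((508.2,168.8,55),87)
o,R=tool();zt=o["tool_pos"][2]+13.3
P=screws(c,(140,245,200,350));print(P.round(1))
for v in (219,221,223,226,230,300,304,306,308,310,311,312): print(v,pt(c,285,v).round(1))
s=snap("scene","s18");cv2.imwrite("pics/s18z.png",cv2.resize(s["frame"][60:220,250:420,::-1],None,fx=3.5,fy=3.5))
E
```

```text
time: 21.75
tool_pos: [506.8, 170.7, 141.3]
tcp_rot: [1.615, 1.569, 3.135]
contact_force: [-0.5, -0.2, -1.1]
grip_width: 48.4
time: 22.25
tool_pos: [508.0, 168.1, 112.4]
tcp_rot: [1.726, 1.571, -3.041]
contact_force: [-0.1, 0.1, -1.2]
grip_width: 48.4
{'t': array([ 5.77, -0.  ,  0.04]), 'w': array([-0.002,  0.   ,  0.001])} at [508.1 168.3 112.7] q6 -1.339 t 22.3
[[530.2 220.2]
 [512.3 103.2]
 [467.9 171.9]]
219 [502.6 169.3  55.6]
221 [485.3 170.  116.5]
223 [485.3 170.  119.8]
226 [485.7 169.9 124. ]
230 [486.6 169.9 127.5]
300 [528.4 167.6 125.1]
304 [529.5 167.6 127.2]
306 [531.6 167.5 126. ]
308 [532.7 167.4 126.2]
310 [534.3 167.3 125.6]
311 [618.5 163.3   1. ]
312 [619.9 163.3   0.7]
```

View pics/w18.png

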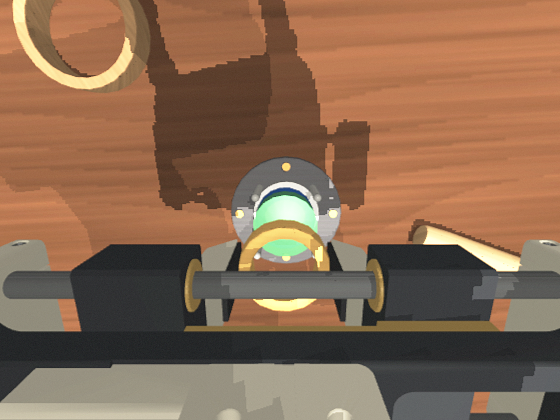

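View pics/s18z.png

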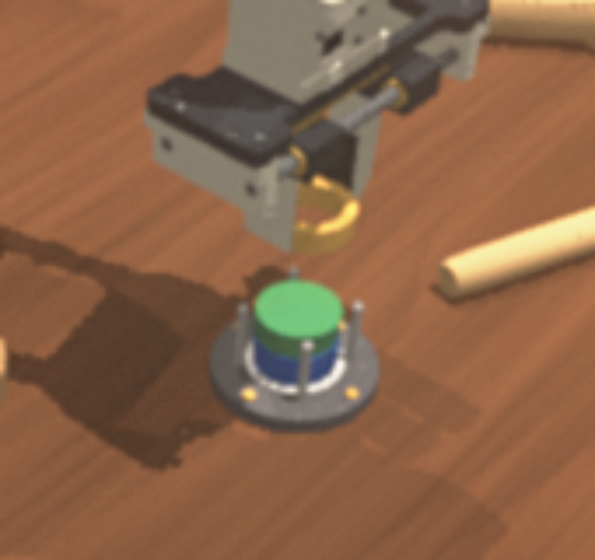

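```bash
python3 -m creep '[{"tx":0.7,"ty":0,"tz":0.04,"wx":0,"wy":0,"wz":0,"gripper":1},{"tx":1.7,"ty":0,"tz":0.04,"wx":0,"wy":0,"wz":0,"gripper":1},{"tx":2.8,"ty":0,"tz":0.04,"wx":0,"wy":0,"wz":0,"gripper":1},{"tx":3.8,"ty":0,"tz":0.04,"wx":0,"wy":0,"wz":0,"gripper":1},{"tx":4.4,"ty":0,"tz":0.04,"wx":0,"wy":0,"wz":0,"gripper":1},{"tx":4.8,"ty":0,"tz":0.04,"wx":0,"wy":0,"wz":0,"gripper":1},{"tx":4.8,"ty":0,"tz":0.04,"wx":0,"wy":0,"wz":0,"gripper":1},{"tx":4.8,"ty":0,"tz":0.04,"wx":0,"wy":0,"wz":0,"gripper":1}]'
python3 -m creep '[{"tx":0.1,"ty":0,"tz":0,"wx":0,"wy":0,"wz":0,"gripper":1},{"tx":0.2,"ty":0,"tz":0,"wx":0,"wy":0,"wz":0,"gripper":1},{"tx":0.3,"ty":0,"tz":0,"wx":0,"wy":0,"wz":0,"gripper":1},{"tx":0.4,"ty":0,"tz":0,"wx":0,"wy":0,"wz":0,"gripper":1},{"tx":0.5,"ty":0,"tz":0,"wx":0,"wy":0,"wz":0,"gripper":1},{"tx":0.6,"ty":0,"tz":0,"wx":0,"wy":0,"wz":0,"gripper":1},{"tx":0.6,"ty":0,"tz":0,"wx":0,"wy":0,"wz":0,"gripper":1},{"tx":0.6,"ty":0,"tz":0,"wx":0,"wy":0,"wz":0,"gripper":1}]'
python3 - <<'E'
from h import *
c=snap("wrist","w19");plan((508.2,168.8,55),87)
s=snap("scene","s19");cv2.imwrite("pics/s19z.png",cv2.resize(s["frame"][60:220,250:420,::-1],None,fx=3.5,fy=3.5))
E
```

```text
time: 23.02
tool_pos: [507.8, 169.2, 64.4]
tcp_rot: [1.156, 1.571, 2.673]
contact_force: [0.6, 0.2, -0.7]
grip_width: 48.5
time: 23.68
tool_pos: [507.8, 169.2, 58.5]
tcp_rot: [1.141, 1.571, 2.658]
contact_force: [-0.3, 0.5, -0.6]
grip_width: 48.5
{'t': array([ 0.35, -0.04, -0.04]), 'w': array([-0.001,  0.   ,  0.   ])} at [507.8 169.2  58.5] q6 -1.339 t 23.73
```

View pics/s19z.png

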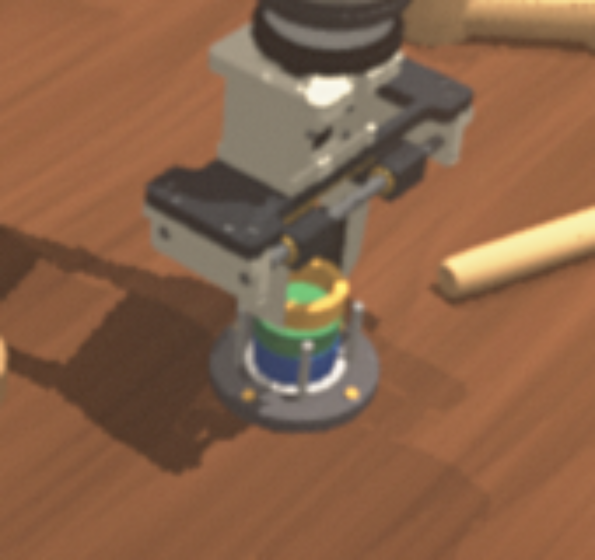

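View pics/w19.png

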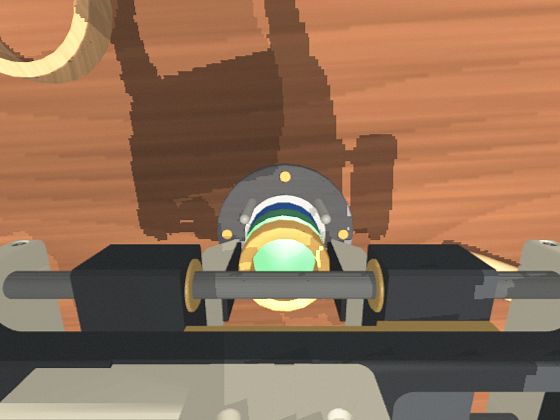

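Centred over the lens, about 3 mm to go. Stepping down while watching the force.

```bash
python3 -m creep '[{"tx":0.1,"ty":0,"tz":0,"wx":0,"wy":0,"wz":0,"gripper":1},{"tx":0.2,"ty":0,"tz":0,"wx":0,"wy":0,"wz":0,"gripper":1},{"tx":0.2,"ty":0,"tz":0,"wx":0,"wy":0,"wz":0,"gripper":1},{"tx":0.2,"ty":0,"tz":0,"wx":0,"wy":0,"wz":0,"gripper":1}]'
python3 -m creep '[{"tx":0.05,"ty":0,"tz":0,"wx":0,"wy":0,"wz":0,"gripper":1},{"tx":0.08,"ty":0,"tz":0,"wx":0,"wy":0,"wz":0,"gripper":1},{"tx":0.08,"ty":0,"tz":0,"wx":0,"wy":0,"wz":0,"gripper":1}]'
```

```text
time: 24.12
tool_pos: [507.7, 169.2, 56.4]
tcp_rot: [1.348, 1.571, 2.865]
contact_force: [-0.1, 0.5, -0.8]
grip_width: 49.0
time: 24.37
tool_pos: [507.8, 169.2, 55.7]
tcp_rot: [-0.339, 1.571, 1.178]
contact_force: [-0.1, 0.0, -1.2]
grip_width: 48.9
```

```bash
python3 -m creep '[{"tx":0.05,"ty":0,"tz":0,"wx":0,"wy":0,"wz":0,"gripper":1},{"tx":0.05,"ty":0,"tz":0,"wx":0,"wy":0,"wz":0,"gripper":1},{"tx":0.05,"ty":0,"tz":0,"wx":0,"wy":0,"wz":0,"gripper":1}]'
python3 -m creep '[{"tx":0.05,"ty":0,"tz":0,"wx":0,"wy":0,"wz":0,"gripper":1},{"tx":0.05,"ty":0,"tz":0,"wx":0,"wy":0,"wz":0,"gripper":1},{"tx":0.05,"ty":0,"tz":0,"wx":0,"wy":0,"wz":0,"gripper":1}]'
```

```text
time: 24.62
tool_pos: [507.9, 169.2, 55.6]
tcp_rot: [-1.209, 1.57, 0.308]
contact_force: [-1.6, 0.7, 3.8]
grip_width: 48.3
time: 24.87
tool_pos: [508.0, 169.2, 55.5]
tcp_rot: [-1.333, 1.57, 0.184]
contact_force: [-2.4, -1.2, 7.8]
grip_width: 48.7
```

Contact at TCP z 55.6 puts the ring's underside near 53, as expected. Backing off 0.5 mm and opening.

```bash
python3 -m creep '[{"tx":-0.05,"ty":0,"tz":0,"wx":0,"wy":0,"wz":0,"gripper":1},{"tx":-0.07,"ty":0,"tz":0,"wx":0,"wy":0,"wz":0,"gripper":0},{"tx":-0.07,"ty":0,"tz":0,"wx":0,"wy":0,"wz":0,"gripper":-0.2},{"tx":-0.07,"ty":0,"tz":0,"wx":0,"wy":0,"wz":0,"gripper":-0.5},{"tx":-0.07,"ty":0,"tz":0,"wx":0,"wy":0,"wz":0,"gripper":-0.6},{"tx":-0.07,"ty":0,"tz":0,"wx":0,"wy":0,"wz":0,"gripper":-0.6},{"tx":-0.07,"ty":0,"tz":0,"wx":0,"wy":0,"wz":0,"gripper":-0.6}]'
python3 -m creep '[{"tx":-1,"ty":0,"tz":0,"wx":0,"wy":0,"wz":0,"gripper":-0.6},{"tx":-3,"ty":0,"tz":0,"wx":0,"wy":0,"wz":0,"gripper":-0.6},{"tx":-6,"ty":0,"tz":0,"wx":0,"wy":0,"wz":0,"gripper":-0.6},{"tx":-9,"ty":0,"tz":0,"wx":0,"wy":0,"wz":0,"gripper":-0.6},{"tx":-10,"ty":-1,"tz":0,"wx":0,"wy":0,"wz":0,"gripper":-0.6},{"tx":-10,"ty":-4,"tz":0,"wx":0,"wy":0,"wz":0,"gripper":-0.6},{"tx":-10,"ty":-7,"tz":0,"wx":0,"wy":0,"wz":0,"gripper":-0.6},{"tx":-10,"ty":-7,"tz":0,"wx":0,"wy":0,"wz":0,"gripper":-0.6}]'
python3 -m creep '[{"tx":0,"ty":0,"tz":0,"wx":0,"wy":0,"wz":0,"gripper":-0.6},{"tx":0,"ty":0,"tz":0,"wx":0,"wy":0,"wz":0,"gripper":-0.6},{"tx":0,"ty":0,"tz":0,"wx":0,"wy":0,"wz":0,"gripper":-0.6},{"tx":0,"ty":0,"tz":0,"wx":0,"wy":0,"wz":0,"gripper":-0.6}]'
python3 - <<'E'
from h import *
c=snap("wrist","w20")
P=screws(c,(20,245,200,370));print(P.round(1))
s=snap("scene","s20");cv2.imwrite("pics/s20z.png",cv2.resize(s["frame"][110:190,295:375,::-1],None,fx=7,fy=7,interpolation=cv2.INTER_CUBIC))
E
```

```text
time: 25.45
tool_pos: [507.7, 169.2, 55.2]
tcp_rot: [1.489, 1.571, 3.006]
contact_force: [0.6, -0.8, 0.4]
grip_width: 72.8
time: 26.12
tool_pos: [582.2, 164.8, 156.5]
tcp_rot: [-1.446, 1.566, 0.07]
contact_force: [-1.2, -0.3, -0.8]
grip_width: 73.4
time: 26.45
tool_pos: [576.8, 165.6, 155.7]
tcp_rot: [1.569, 1.57, 3.087]
contact_force: [0.2, -0.3, -0.6]
grip_width: 73.6
[[621.8 226.6]
 [607.8  98.9]
 [598.6 217.9]
 [599.  194.2]
 [571.1 103.2]
 [564.7 248. ]
 [551.6 167.3]
 [512.1 211.7]
 [507.7 127.8]
 [467.9 172. ]
 [464.7 210.1]
 [458.8 230.5]
 [441.8 206.6]
 [442.1 229.8]
 [422.1 228.6]
 [417.2 217.2]
 [414.9 125.8]]
```

View pics/s20z.png

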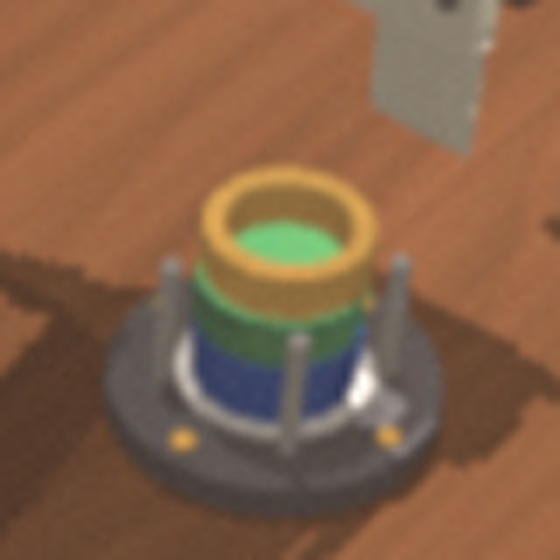

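View pics/w20.png

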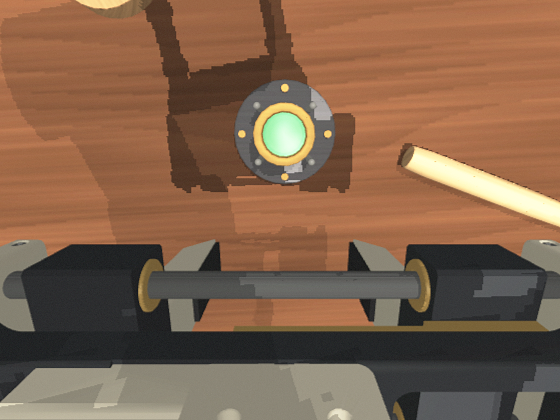

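The stack stands straight and central between the posts, with the ring at (285,134). One numeric check of its height and level, then I'll hand in.

Run:
```python
from h import *
c=cam("wrist");h=cv2.cvtColor(c["frame"],cv2.COLOR_RGB2HSV);m=cv2.inRange(h,(12,110,90),(35,255,255))
vv,uu=np.mgrid[98:172,248:322];P=np.array([pt(c,u,v) for u,v in zip(uu.ravel(),vv.ravel())]);s=P[(P[:,2]>63)&(P[:,2]<75)]
A=np.c_[s[:,:2]-s[:,:2].mean(0),np.ones(len(s))];k=np.linalg.lstsq(A,s[:,2],rcond=None)[0]
print("ring top z",s[:,2].mean().round(1),"tilt deg",np.degrees(np.hypot(*k[:2])).round(2),cv2.minEnclosingCircle(s[:,:2].astype(np.float32)))
print("cage",screws(c,(60,190,220,345)).round(1)); o=get_obs();print(o["time"],abs(o["dq"]).max())
```

```text
ring top z 69.4 tilt deg 0.44 ((509.8217468261719, 168.95602416992188), 24.895496368408203)
cage [[551.9 167.5]
 [512.  211.6]
 [507.5 127.7]
 [467.9 172. ]
 [460.2 205.3]]
26.6 0.004777490971587379
```

```bash
python3 -c "
from plant import *
print(close_job())"
```

```text
the job is handed in; nothing more can be done
None
```

The magnifier is rebuilt in its cage: blue spacer, green lens dome up, brass ring on top. I handed the job in at about 26.6 s; no verdict was reported.

- **Placing:** Each part was gripped by its rim, lowered between the posts and let go. The lens was lowered until its contact with the spacer showed on the force reading (4.7 N). The ring was then lowered onto the lens until contact (about 8 N), and I backed off 0.5–0.7 mm before opening.
- **Final wrist-camera check of the ring:** Its centre is about 0.7 mm from the cage axis and its tilt is 0.4°. Its top is at 69.4 mm, so its centre is about 47.4 mm above the seat. That is inside the 42–50 mm band, but 1.4 mm above the nominal 46.
- **Spacer and lens:** After each was released, I checked them only by eye in the scene picture. Both looked flat and central.
- **Disagreements:** The top, scene and wrist views of the cage centre differed by 2–3 mm. I used the position relative to the part in the wrist view. TCP readings also drifted by about 2 mm after fast moves, so I let the arm settle before each final descent. My first move call was refused for missing keys and moved nothing.

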